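# Blow out, close and hold a fog-lamp projector

### The job

Blow the dust off the open lamp half in the green vise: press the red air treadle down to its stop, keep it there for a good second and let it come up again. Then take the lens half by its square barrel, keeping off the glass, fit its two holes over the two dowels of the clamped half with the yellow paint marks on the same side, and press it down without forcing until the gasket is squeezed in and the two flanges lie flush. Finish while still gripping it and holding the pair pressed together (do not let go: the screws come next), with the other things on the bench left where they are.

Things in the scene. Friction and masses are not known exactly. Their poses are not given: they have to be found in the camera images.
- air_valve: Pneumatic treadle valve, fixed to the bench: grey base plate 165 x 90 mm with a red treadle. Origin under the middle of the base plate; its x points from the treadle's free front edge to its hinge, z up.
- treadle (a joint): Treadle angle, rad: 0 = released (front edge up), 0.24 = fully down on its stop (treadle level). A spring returns it. About 2.5 N on the pad starts it moving, about 7.5 N holds it on the stop.
- treadle_pad (a point): Point to press, on top of the black rubber pad of the treadle, 105 mm from the hinge; pad 86 mm along the treadle x 64 mm wide, the point is 32 mm from the front edge. It moves with the treadle: about 77 mm above the bench when released, 52.5 mm when fully down (25 mm of travel).
- treadle_hinge (a point): Middle of the treadle's hinge pin, 46 mm above the bench; the pin runs along the valve's y.
- vise: Green drill-press vise, fixed, 250 mm long, jaws 100 mm wide, 70 mm high; it clamps the rear lamp half. Origin on the bench under the middle of the jaw opening; x points from screw to fixed jaw, z up. A blue jointed air nozzle with orange tip stands behind the fixed jaw, 75 to 135 mm along +x, up to 120 mm high.
- rear_half: Rear lamp half (aluminium, finned) in the vise, mating face up and level. Origin at the middle of the mating face, 84 mm above the bench; z up. Flange 68 (x) x 104 (y) x 10 mm. Two steel dowels on it at x +8, y +40 and -40 mm: diameter 8 mm, 12 mm high, the top 4.5 mm tapered to 3 mm. Yellow paint mark at the middle of its -x edge.
- dowel_left (a point): Foot of the dowel at y = +40 mm, on the mating face of the rear half.
- dowel_right (a point): Foot of the dowel at y = -40 mm, on the mating face of the rear half.
- gasket (a joint): How far the orange gasket frame (56 x 60 mm) round the middle of the mating face is squeezed in, m: 0 = free, standing 5 mm proud; 0.005 = squeezed flush. Springy: 2 N per mm, so 10 N in all for flush (the weight of the lens half gives about 1.3 mm of it).
- front_half: Lens half, loose on the blue mat, glass up, about 260 g. Origin at the middle of its underside (mating face), z up. Black flange 68 (x) x 104 (y) x 10 mm; two 10 mm through holes at x +8, y +40 and -40 mm; square grey barrel 50 x 50 mm from 10 to 50 mm up, flats square to x and y; glass above, to 61 mm. Yellow mark at its -x edge. Joined, its origin and axes coincide with the rear half's.
- barrel (a point): Middle of the square barrel, 34 mm above the underside of the lens half: the place to grip, across x (flats 50 mm apart; across y is possible too, the fingertips are then above the flange ears).
- hole_left (a point): Middle of the mouth, on the underside, of the hole at y = +40 mm of the lens half.
- hole_right (a point): Middle of the mouth, on the underside, of the hole at y = -40 mm of the lens half.
- lens: Glass lens on top of the barrel, 41 mm across, 11 mm high; not to be touched. Origin at the middle of its foot, 50 mm above the underside of the lens half.
- mat: Blue cloth-covered work mat, fixed, 170 x 170 x 3 mm; origin under its middle.
- reflector: Bystander: loose shiny reflector bowl, 92 mm across, 42 mm high; origin under its middle.
- bezel: Bystander: loose black trim ring, 96 mm across, 16 mm high; origin under its middle.
- screw_dish: Bystander: loose dark dish with brass screws, 90 mm across, 22 mm high; origin under its middle.
- screwdriver: Bystander: loose green-handled screwdriver, 190 mm long, lying; origin under its middle.
- lamp_driver: Bystander: loose finned aluminium lamp driver, 60 x 90 x 26 mm; origin under its middle.
- spray_can: Bystander: loose grey spray can, 60 mm across, 190 mm high; origin under its middle.
- tape: Bystander: loose yellow roll of tape, 100 mm across, 25 mm high; origin under its middle.

How it is judged:
By the outcome, as a careful person would: the job done as asked, in the order asked, and still so for the second after the job is handed in, while the arm keeps its last pose, push and grip.
It also fails if it takes over 51 s, if anything falls off the work surface, if the arm or the gripper's body presses on something with over 40 N, if the wrist force passes 120 N, or if a joint passes its speed limit or range.

### The arm

A 6-joint arm with a two-finger parallel gripper is mounted at the origin on the work surface. World frame = base frame: x ahead of the robot, y to its left, z up, the work surface at z = 0. Lengths are in m, angles in rad, forces in N, time in s.
With the tool pointing down it reaches from about 0.25 to 0.775 m from the base axis. Payload 8.9 kg.
Tool frame: the origin (TCP) lies between the finger pads; the fingertips stand 8 mm ahead of it and the grasp point (between the pads) lies 11 mm behind it; z points along the fingers, x is the direction in which the jaws open and shut, and the axes are right-handed (so a half turn about z gives the same grasp; the last joint's range is limited). The gripper opens to 85 mm and grips with 20 to 120 N. Pads are 22 mm wide; open, the fingers measure 114 mm over their backs; the gripper's body (76 mm by 85 mm) begins 54 mm behind the grasp point. The pads swing forward as they close: fully open they stand 13 mm farther back than shut.
Start: joints at [1.179, 0.291, -0.153, 1.127, 0, 1.431], TCP at [0.131, 0.508, 0.239] pointing down, gripper open.
Joint ranges: [-2.52, 2.52], [-0.91, 1.74], [-1.3, 1.37], [-1.96, 2.02], [-1.52, 1.47], [-3.14, 3.14]. Speed limits (rad/s): [2.22, 2.22, 2.79, 3.14, 3.14, 3.14].

### API

Orientations are given as a unit quaternion [w, x, y, z].
In Python, from rig import observe, viewer, job_done gives the robot as it stands.
- The arm moves only by the tool servo_tool, never from a script. Its argument "commands" is a list of rows, each an object of numbers: "tx", "ty", "tz": the shift along the tool's x, y, z normalised to -1 to 1, where 1 is 0.03 m; "rx", "ry", "rz": the turn, a rotation vector about the tool's x, y, z normalised to -1 to 1, where 1 is 0.08 rad; "grip": the opening, from 0 (shut) to 1 (fully open). In form: [{"tx": .., "ty": .., "tz": .., "rx": .., "ry": .., "rz": .., "grip": ..}, ...]. A call has 1 to 12 rows; each row shifts and turns the commanded pose from where the row before left it, along the tool's axes as they then stand; what a row does not reach is not made up. A row lasts 1/12 s, in which the tool goes at most 41.7 mm and 7.16 degrees, less where a joint would pass 70% of its speed; a pose out of reach is approached as far as the arm can. A call with a number of a shift or a turn outside -1 to 1 is refused whole. A call with a gripper value outside its range is refused whole. The fingers move at their own pace and stop on an object; the grip force is fixed at half the most. Time passes only in rows, so rows that do not move let the fingers close. It gives the time, the measured TCP pose, the force and the opening at its end, in the units of the state.
- observe(): the state, without advancing time (a new reading comes with each control period).
- viewer.grab_frame(name): name is "scene" or "top" or "wrist"; returns (picture, depth): 400x640x3 uint8, red, green, blue; 400x640 float32, m along the optical axis (not along the pixel's ray), 0 where there is no reading.
- viewer.calibration(name): a dict with "fx", "fy", "cx", "cy" (pixels), "rvec" (rotation vector, rad) and "tvec" (3), from world to camera coordinates, as OpenCV has them; the wrist camera has in their place "T_tool_cam" (4x4, takes a point from camera to tool coordinates, whose origin is the TCP and whose axes are the tool frame's). Camera axes: x right, y down, z forward; pixel columns grow to the right and rows downward; lengths in m; the calibration is good to about 2 mm. A picture is of the moment at which its call begins: read the wrist's pose just before it. calibration takes no time and is no camera call.
- job_done(): hands the job in, once; it reports no verdict.
The state is a dict: "clock": time; "q": joint angles; "qvel": joint speeds; "joint_torque": joint torques, N m; "position": TCP position; "ee_rot": TCP orientation; "force": force on the tool from outside, world axes, zero at the start; "moment": the same for the moment, N m; "gripper_width": finger opening in m.
Only numpy, scipy, OpenCV 4.12 (cv2) and the standard library are available. Lean on these libraries where they do the work, as an engineer would, in place of code of your own. Each camera call takes 0.05 s, during which the arm holds its last target.

## Working session

There is one attempt and no reset: what is moved stays moved. The work goes in short steps, Python scripts to look and compute and a tool call to move; the robot and the scene stay as the last step left them, time stands still between calls to the robot, and variables do not carry over. Pictures are saved under pics/ and viewed, and the job is handed in when it is done.

Besides the shell and the picture viewer there is one more tool, called as name(argument=value, ...), one argument or row to a line, values as JSON. servo_tool: Moves the arm, as the interface text tells. Its arguments: {"type":"object","properties":{"commands":{"type":"array","items":{"type":"object","properties":{"tx":{"type":"number"},"ty":{"type":"number"},"tz":{"type":"number"},"rx":{"type":"number"},"ry":{"type":"number"},"rz":{"type":"number"},"grip":{"type":"number"}}}}},"required":["commands"]}

```bash
mkdir -p pics; ls
cat > h.py <<'E'
import numpy as np, cv2, json
from rig import observe, viewer, job_done
def save(n,im): cv2.imwrite(f'pics/{n}.png', cv2.cvtColor(im,cv2.COLOR_RGB2BGR))
E
python3 - <<'E'
from h import *
s=observe(); print(s)
for n in ('scene','top'):
    im,d=viewer.grab_frame(n); save(n+'0',im); np.savez(f'{n}0.npz',im=im,d=d); print(n,viewer.calibration(n))
print(viewer.calibration('wrist'))
E
```

```text
pics
{'clock': 0.0, 'q': array([ 1.17869239e+00,  2.91278017e-01, -1.54120276e-01,  1.12668678e+00,
       -1.17450655e-05,  1.43151038e+00]), 'qvel': array([-0.00123341,  0.0010735 , -0.00197431, -0.0008202 , -0.00074001,
       -0.00013515]), 'joint_torque': array([-2.18648847e-05, -5.37139428e+01,  3.31368577e+01,  1.60628522e-02,
       -3.90550822e-04, -1.40126068e-05]), 'position': array([0.13115071, 0.50792086, 0.23873573]), 'ee_rot': array([ 3.25106440e-04,  7.90611422e-01,  6.12317863e-01, -5.56376250e-04]), 'force': array([-0.42202618, -0.35905965,  0.12991268]), 'moment': array([ 0.00404628, -0.00237575,  0.00983855]), 'gripper_width': 0.08557270116050844}
scene {'fx': 363.06677426214475, 'fy': 363.06677426214475, 'cx': 323.89562748650616, 'cy': 201.6123853322033, 'rvec': array([ 1.38405331,  2.03977368, -0.95786569]), 'tvec': array([ 0.16236799, -0.2500013 ,  1.65087655])}
top {'fx': 429.87818214001834, 'fy': 429.87818214001834, 'cx': 328.7935754427592, 'cy': 201.82244260000098, 'rvec': array([ 2.1275651 , -2.13636493,  0.17423028]), 'tvec': array([0.0241327 , 0.50375518, 1.37512363])}
{'fx': 316.46939716523957, 'fy': 316.46939716523957, 'cx': 319.9748127225682, 'cy': 197.75053290498465, 'T_tool_cam': array([[ 9.99999560e-01,  9.04221728e-04, -2.50776084e-04,
         4.42630544e-04],
       [-7.84824712e-04,  9.52454934e-01,  3.04678492e-01,
        -7.89253210e-02],
       [ 5.14349831e-04, -3.04678161e-01,  9.52455224e-01,
        -1.33306141e-01],
       [ 0.00000000e+00,  0.00000000e+00,  0.00000000e+00,
         1.00000000e+00]])}
```

View pics/scene0.png

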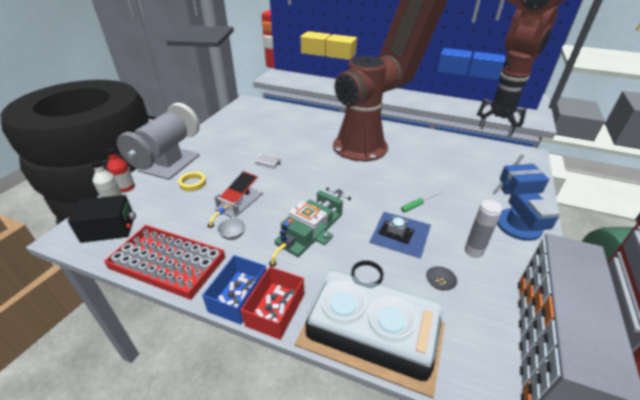

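View pics/top0.png

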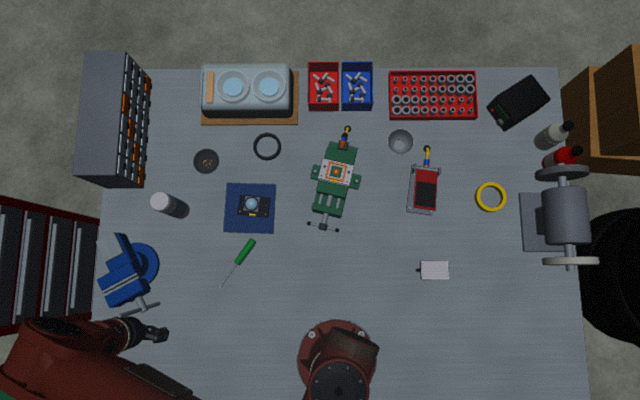

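The top view has the valve at about (424,190), the vise at (335,178), and the lens half on the mat at (251,206). I'll enlarge these and compute rough positions.

```bash
cat >> h.py <<'E'
def cam(n):
    c=viewer.calibration(n); K=np.array([[c['fx'],0,c['cx']],[0,c['fy'],c['cy']],[0,0,1.]])
    R=cv2.Rodrigues(np.array(c['rvec']))[0]; t=np.array(c['tvec']).reshape(3); return K,R,t   # world->cam
def quat(q):
    from scipy.spatial.transform import Rotation as Ro
    return Ro.from_quat([q[1],q[2],q[3],q[0]]).as_matrix()
def wcam(s):
    c=viewer.calibration('wrist'); K=np.array([[c['fx'],0,c['cx']],[0,c['fy'],c['cy']],[0,0,1.]])
    T=np.eye(4);T[:3,:3]=quat(s['ee_rot']);T[:3,3]=s['position']; M=np.linalg.inv(T@c['T_tool_cam'])
    return K,M[:3,:3],M[:3,3]
def ray(C,uv):
    K,R,t=C; d=R.T@np.linalg.inv(K)@np.array([uv[0],uv[1],1.]); return -R.T@t,d
def onz(C,uv,z):
    o,d=ray(C,uv); return o+d*(z-o[2])/d[2]
def tri(C1,u1,C2,u2):
    A=[];b=[]
    M=np.zeros((3,3));v=np.zeros(3);rs=[ray(C1,u1),ray(C2,u2)]
    for o,d in rs:
        d=d/np.linalg.norm(d);P=np.eye(3)-np.outer(d,d);M+=P;v+=P@o
    X=np.linalg.solve(M,v)
    return X,[np.linalg.norm(np.cross(X-o,d/np.linalg.norm(d))) for o,d in rs]
def proj(C,X):
    K,R,t=C;p=K@(R@np.asarray(X)+t);return p[:2]/p[2]
E
python3 - <<'E'
from h import *
C=cam('top')
for n,uv,z in [('valve pad',(426,193),.077),('hinge?',(426,170),.046),('valve front',(422,212),0.01),('vise',(335,172),.084),('vise screw',(322,225),.04),('lens',(251,205),.06),('mat',(250,207),.003),('can',(160,202),.19)]:
    print(n,onz(C,uv,z).round(3))
im=np.load('top0.npz')['im']
a=cv2.resize(im[110:250,210:460],None,fx=3.2,fy=3.2,interpolation=cv2.INTER_CUBIC); save('topc',a)
im=np.load('scene0.npz')['im']
a=cv2.resize(im[150:270,200:440],None,fx=3.3,fy=3.3,interpolation=cv2.INTER_CUBIC); save('scc',a)
E
```

```text
valve pad [ 0.525 -0.292  0.077]
hinge? [ 0.609 -0.302  0.046]
valve front [ 0.473 -0.291  0.01 ]
vise [0.595 0.001 0.084]
vise screw [0.427 0.045 0.04 ]
lens [0.492 0.275 0.06 ]
mat [0.494 0.289 0.003]
can [0.481 0.52  0.19 ]
```

View pics/topc.png

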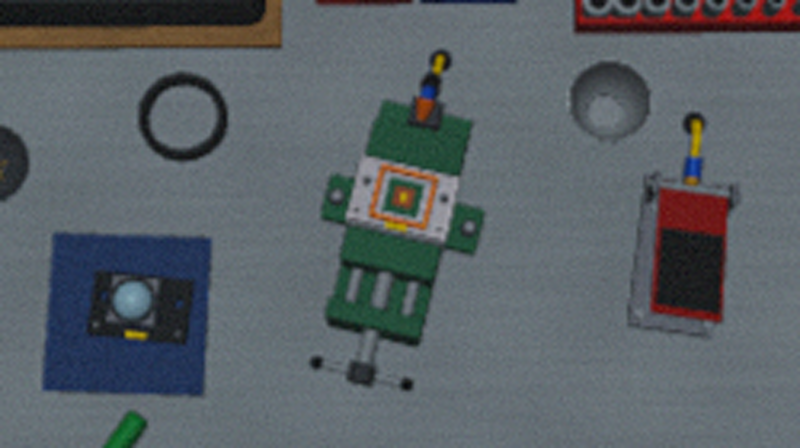

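View pics/scc.png

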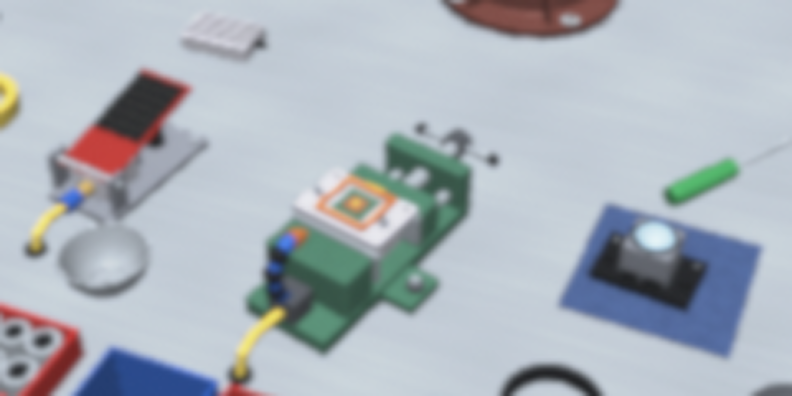

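```bash
cat >> h.py <<'E'
from scipy.linalg import logm
def pose(s):
    T=np.eye(4);T[:3,:3]=quat(s['ee_rot']);T[:3,3]=s['position'];return T
def target(p,yaw):
    c,s=np.cos(yaw),np.sin(yaw); T=np.eye(4); T[:3,:3]=np.array([[c,s,0],[s,-c,0],[0,0,-1]]).astype(float); T[:3,3]=p; return T
def plan(T0,T1,n):
    L=logm(np.linalg.inv(T0)@T1).real; w=np.array([L[2,1],L[0,2],L[1,0]]); v=L[:3,3]
    print(n,'rows t',(v/n/.03).round(3),'r',(w/n/.08).round(3))
E
python3 - <<'E'
from h import *
s=observe();T=pose(s);print(T.round(4))
plan(T,target([.47,.275,.26],-.09),24)
E
```

```text
[[ 2.501e-01  9.682e-01 -5.000e-04  1.311e-01]
 [ 9.682e-01 -2.501e-01 -1.100e-03  5.079e-01]
 [-1.200e-03 -2.000e-04 -1.000e+00  2.388e-01]
 [ 0.000e+00  0.000e+00  0.000e+00  1.000e+00]]
24 rows t [ 0.216  0.583 -0.03 ] r [0.    0.001 0.733]
```

servo_tool(
  commands=[
    {"tx": 0.216,"ty": 0.583,"tz": -0.03,"rz": 0.733,"grip": 1},
    {"tx": 0.216,"ty": 0.583,"tz": -0.03,"rz": 0.733,"grip": 1},
    {"tx": 0.216,"ty": 0.583,"tz": -0.03,"rz": 0.733,"grip": 1},
    {"tx": 0.216,"ty": 0.583,"tz": -0.03,"rz": 0.733,"grip": 1},
    {"tx": 0.216,"ty": 0.583,"tz": -0.03,"rz": 0.733,"grip": 1},
    {"tx": 0.216,"ty": 0.583,"tz": -0.03,"rz": 0.733,"grip": 1},
    {"tx": 0.216,"ty": 0.583,"tz": -0.03,"rz": 0.733,"grip": 1},
    {"tx": 0.216,"ty": 0.583,"tz": -0.03,"rz": 0.733,"grip": 1},
    {"tx": 0.216,"ty": 0.583,"tz": -0.03,"rz": 0.733,"grip": 1},
    {"tx": 0.216,"ty": 0.583,"tz": -0.03,"rz": 0.733,"grip": 1},
    {"tx": 0.216,"ty": 0.583,"tz": -0.03,"rz": 0.733,"grip": 1},
    {"tx": 0.216,"ty": 0.583,"tz": -0.03,"rz": 0.733,"grip": 1},
  ],
)

```text
invalid input at $.commands[0]: expected keys tx, ty, tz, rx, ry, rz, grip
```

servo_tool(
  commands=[
    {"tx": 0.216,"ty": 0.583,"tz": -0.03,"rz": 0.733,"grip": 1},
    {"tx": 0.216,"ty": 0.583,"tz": -0.03,"rz": 0.733,"grip": 1},
    {"tx": 0.216,"ty": 0.583,"tz": -0.03,"rz": 0.733,"grip": 1},
    {"tx": 0.216,"ty": 0.583,"tz": -0.03,"rz": 0.733,"grip": 1},
    {"tx": 0.216,"ty": 0.583,"tz": -0.03,"rz": 0.733,"grip": 1},
    {"tx": 0.216,"ty": 0.583,"tz": -0.03,"rz": 0.733,"grip": 1},
    {"tx": 0.216,"ty": 0.583,"tz": -0.03,"rz": 0.733,"grip": 1},
    {"tx": 0.216,"ty": 0.583,"tz": -0.03,"rz": 0.733,"grip": 1},
    {"tx": 0.216,"ty": 0.583,"tz": -0.03,"rz": 0.733,"grip": 1},
    {"tx": 0.216,"ty": 0.583,"tz": -0.03,"rz": 0.733,"grip": 1},
    {"tx": 0.216,"ty": 0.583,"tz": -0.03,"rz": 0.733,"grip": 1},
    {"tx": 0.216,"ty": 0.583,"tz": -0.03,"rz": 0.733,"grip": 1},
  ],
)

```text
invalid input at $.commands[0]: expected keys tx, ty, tz, rx, ry, rz, grip
```

servo_tool(
  commands=[
    {"grip": 1},
  ],
)

```text
invalid input at $.commands[0]: expected keys tx, ty, tz, rx, ry, rz, grip
```

```bash
cat >> h.py <<'E'
def wshot(n):
    s=observe(); im,d=viewer.grab_frame('wrist'); save(n,im); np.savez(n+'.npz',im=im,d=d,**{k:s[k] for k in('position','ee_rot','q','clock')}); print(s['clock'],s['position'].round(4),s['qvel'].round(3),s['q'].round(3)); return s,im,d
def wload(n):
    z=np.load(n+'.npz'); return z['im'],z['d'],wcam(z)
E
python3 -c "
from h import *
wshot('w1')"
```

```text
0.1 [0.1311 0.5079 0.2388] [-0.    -0.002  0.002 -0.001 -0.002 -0.001] [ 1.179  0.291 -0.154  1.127  0.     1.431]
```

View pics/w1.png

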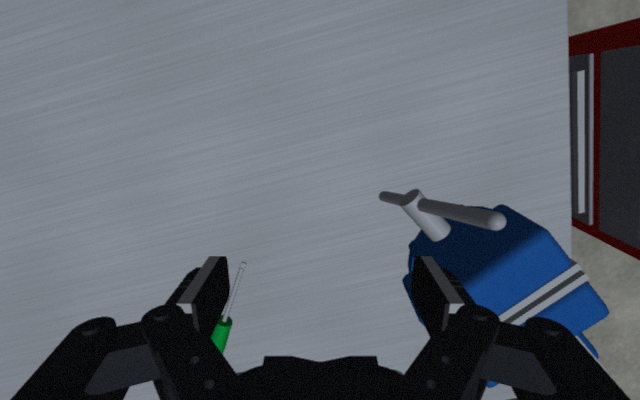

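The first picture, taken at the start pose, shows only the bench, the blue vise and the screwdriver. The call needs all seven keys, so I'll resend it.

servo_tool(
  commands=[
    {"tx": 0.216,"ty": 0.583,"tz": -0.03,"rx": 0,"ry": 0,"rz": 0.733,"grip": 1},
    {"tx": 0.216,"ty": 0.583,"tz": -0.03,"rx": 0,"ry": 0,"rz": 0.733,"grip": 1},
    {"tx": 0.216,"ty": 0.583,"tz": -0.03,"rx": 0,"ry": 0,"rz": 0.733,"grip": 1},
    {"tx": 0.216,"ty": 0.583,"tz": -0.03,"rx": 0,"ry": 0,"rz": 0.733,"grip": 1},
    {"tx": 0.216,"ty": 0.583,"tz": -0.03,"rx": 0,"ry": 0,"rz": 0.733,"grip": 1},
    {"tx": 0.216,"ty": 0.583,"tz": -0.03,"rx": 0,"ry": 0,"rz": 0.733,"grip": 1},
    {"tx": 0.216,"ty": 0.583,"tz": -0.03,"rx": 0,"ry": 0,"rz": 0.733,"grip": 1},
    {"tx": 0.216,"ty": 0.583,"tz": -0.03,"rx": 0,"ry": 0,"rz": 0.733,"grip": 1},
    {"tx": 0.216,"ty": 0.583,"tz": -0.03,"rx": 0,"ry": 0,"rz": 0.733,"grip": 1},
    {"tx": 0.216,"ty": 0.583,"tz": -0.03,"rx": 0,"ry": 0,"rz": 0.733,"grip": 1},
    {"tx": 0.216,"ty": 0.583,"tz": -0.03,"rx": 0,"ry": 0,"rz": 0.733,"grip": 1},
    {"tx": 0.216,"ty": 0.583,"tz": -0.03,"rx": 0,"ry": 0,"rz": 0.733,"grip": 1},
  ],
)

```text
clock: 1.15
position: [0.346, 0.4599, 0.2498]
ee_rot: [0.0, 0.954, 0.301, -0.0]
force: [-0.2, 0.3, 0.4]
gripper_width: 0.0853
```

servo_tool(
  commands=[
    {"tx": 0.216,"ty": 0.583,"tz": -0.03,"rx": 0,"ry": 0,"rz": 0.733,"grip": 1},
    {"tx": 0.216,"ty": 0.583,"tz": -0.03,"rx": 0,"ry": 0,"rz": 0.733,"grip": 1},
    {"tx": 0.216,"ty": 0.583,"tz": -0.03,"rx": 0,"ry": 0,"rz": 0.733,"grip": 1},
    {"tx": 0.216,"ty": 0.583,"tz": -0.03,"rx": 0,"ry": 0,"rz": 0.733,"grip": 1},
    {"tx": 0.216,"ty": 0.583,"tz": -0.03,"rx": 0,"ry": 0,"rz": 0.733,"grip": 1},
    {"tx": 0.216,"ty": 0.583,"tz": -0.03,"rx": 0,"ry": 0,"rz": 0.733,"grip": 1},
    {"tx": 0.216,"ty": 0.583,"tz": -0.03,"rx": 0,"ry": 0,"rz": 0.733,"grip": 1},
    {"tx": 0.216,"ty": 0.583,"tz": -0.03,"rx": 0,"ry": 0,"rz": 0.733,"grip": 1},
    {"tx": 0.216,"ty": 0.583,"tz": -0.03,"rx": 0,"ry": 0,"rz": 0.733,"grip": 1},
    {"tx": 0.216,"ty": 0.583,"tz": -0.03,"rx": 0,"ry": 0,"rz": 0.733,"grip": 1},
    {"tx": 0.216,"ty": 0.583,"tz": -0.03,"rx": 0,"ry": 0,"rz": 0.733,"grip": 1},
    {"tx": 0.216,"ty": 0.583,"tz": -0.03,"rx": 0,"ry": 0,"rz": 0.733,"grip": 1},
  ],
)

```text
clock: 2.15
position: [0.4777, 0.2845, 0.2606]
ee_rot: [0.0, 0.999, -0.046, -0.0]
force: [0.7, -0.3, 0.7]
gripper_width: 0.0856
```

servo_tool(
  commands=[
    {"tx": 0,"ty": 0,"tz": 0,"rx": 0,"ry": 0,"rz": 0,"grip": 1},
    {"tx": 0,"ty": 0,"tz": 0,"rx": 0,"ry": 0,"rz": 0,"grip": 1},
  ],
)

```text
clock: 2.32
position: [0.4775, 0.2848, 0.2608]
ee_rot: [-0.0, 0.999, -0.045, -0.0]
force: [-1.4, 0.3, -0.7]
gripper_width: 0.0854
```

```bash
python3 -c "
from h import *
wshot('w2')"
```

```text
2.3167 [0.4775 0.2848 0.2608] [ 0.029  0.005  0.004  0.     0.005 -0.007] [ 0.406  0.34  -0.027  1.205  0.     2.067]
```

View pics/w2.png

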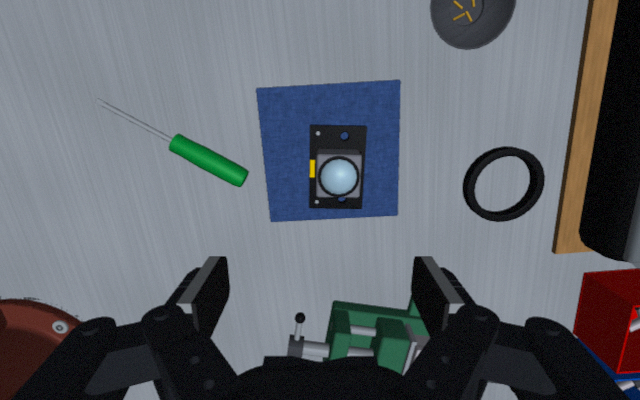

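The lens half is on the mat: flange about (337,167), yellow mark at (312,168) towards the robot, holes at (344,135) and (341,199). I'll move toward the vise for a second view of it.

servo_tool(
  commands=[
    {"tx": 0,"ty": 0.7,"tz": 0,"rx": 0,"ry": 0,"rz": 0,"grip": 1},
    {"tx": 0,"ty": 0.7,"tz": 0,"rx": 0,"ry": 0,"rz": 0,"grip": 1},
    {"tx": 0,"ty": 0.7,"tz": 0,"rx": 0,"ry": 0,"rz": 0,"grip": 1},
    {"tx": 0,"ty": 0,"tz": 0,"rx": 0,"ry": 0,"rz": 0,"grip": 1},
    {"tx": 0,"ty": 0,"tz": 0,"rx": 0,"ry": 0,"rz": 0,"grip": 1},
  ],
)

```text
clock: 2.78
position: [0.4715, 0.2228, 0.261]
ee_rot: [-0.0, 0.999, -0.045, -0.0]
force: [0.8, 0.4, 0.5]
gripper_width: 0.0853
```

Run:
```python
from h import *
wshot('w3')
for n in('w2','w3'):
    im,d,C=wload(n)
    g=im.astype(int); hsv=cv2.cvtColor(im,cv2.COLOR_RGB2HSV)
    mat=(hsv[...,0]>100)&(hsv[...,0]<130)&(hsv[...,1]>110)&(hsv[...,2]>50)
    c,_=cv2.findContours(mat.astype(np.uint8),cv2.RETR_EXTERNAL,cv2.CHAIN_APPROX_NONE); c=max(c,key=cv2.contourArea); x,y,w,h=cv2.boundingRect(c); print(n,'mat box',x,y,w,h)
    a=cv2.resize(im[y:y+h,x:x+w],None,fx=4,fy=4,interpolation=cv2.INTER_CUBIC); save(n+'c',a)
```

```text
2.7833 [0.4715 0.2228 0.261 ] [ 0.019  0.013  0.018 -0.001  0.005  0.014] [ 0.301  0.273 -0.12   1.177  0.     1.961]
w2 mat box 257 80 143 142
w3 mat box 254 20 151 157
```

View pics/w2c.png

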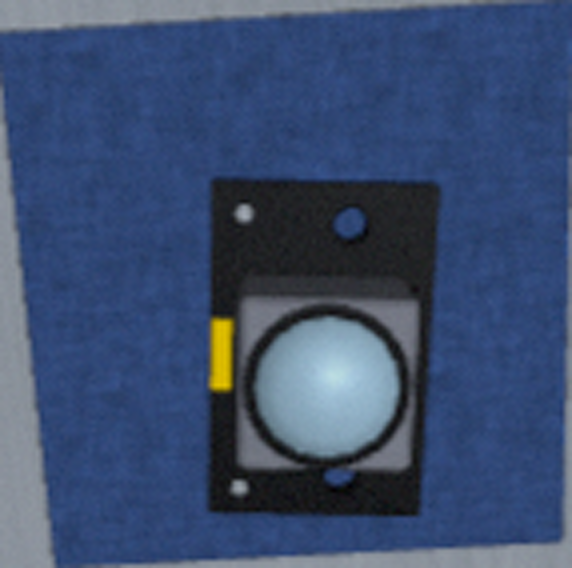

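View pics/w3c.png

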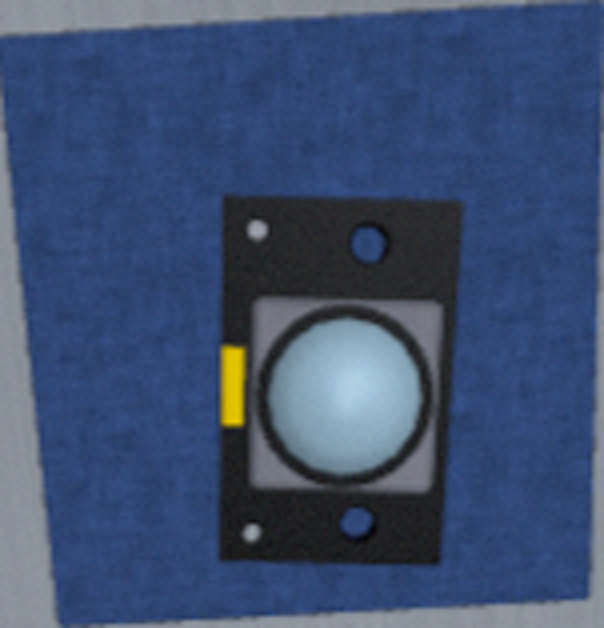

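View pics/w3.png

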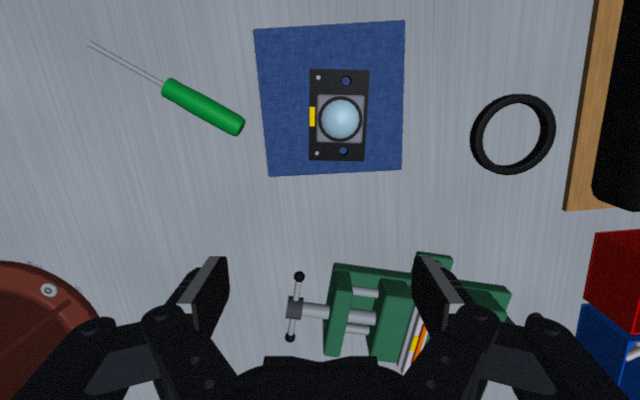

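Run:
```python
from h import *
_,_,C2=wload('w2');_,_,C3=wload('w3')
P2=dict(TL=(212,180),TR=(438,185),BR=(420,515),BL=(210,510),s1=(244,213),s2=(239,487),yel=(221.5,354),lens=(326,384),bTL=(240,296),bTR=(420,297),bBL=(238,470),bBR=(413,470))
P3=dict(TL=(224,196),TR=(461,203),BR=(440,563),BL=(220,560),s1=(257,230),s2=(252,532),yel=(233,386),lens=(346,396),h1=(369,243),h2=(357,521),bTL=(253,297),bTR=(444,302),bBL=(249,490),bBR=(437,492))
f=lambda p,o:((p[0]+.5)/4-.5+o[0],(p[1]+.5)/4-.5+o[1])
for k in P3:
    u3=f(P3[k],(254,20))
    r=''
    if k in P2:
        X,e=tri(C2,f(P2[k],(257,80)),C3,u3); r=(X.round(4),np.round(e,4))
    z=.053 if k[0]=='b' else .064 if k=='lens' else .013
    print(k,r,'plane',onz(C3,u3,z).round(4), onz(C2,f(P2[k],(257,80)),z).round(4) if k in P2 else '')
q=[onz(C3,f(P3[k],(254,20)),.013)[:2] for k in('TL','TR','BR','BL')]
q=np.array(q); c=q.mean(0); print('centre',c,'sizes',np.linalg.norm(np.diff(q,axis=0),axis=1))
for a,b in(('BL','TL'),('BR','TR'),('s2','s1'),('h2','h1')):
    d=onz(C3,f(P3[b],(254,20)),.013)-onz(C3,f(P3[a],(254,20)),.013); print('yaw',np.arctan2(-d[0],d[1]),np.linalg.norm(d))
h=[onz(C3,f(P3[k],(254,20)),.013) for k in('h1','h2')];print((h[0]+h[1])/2)
# scene/top check of lens
```

```text
TL (array([0.4684, 0.3321, 0.0073]), array([0.0001, 0.0001])) plane [0.4686 0.3316 0.013 ] [0.4685 0.3325 0.013 ]
TR (array([0.5357, 0.3244, 0.0052]), array([0., 0.])) plane [0.5345 0.3239 0.013 ] [0.5347 0.3252 0.013 ]
BR (array([0.5242, 0.2223, 0.0127]), array([0.0002, 0.0002])) plane [0.524  0.2224 0.013 ] [0.5244 0.2224 0.013 ]
BL (array([0.4571, 0.2282, 0.0077]), array([0.0002, 0.0002])) plane [0.4573 0.2292 0.013 ] [0.4577 0.2301 0.013 ]
s1 (array([0.477 , 0.322 , 0.0115]), array([0., 0.])) plane [0.477  0.3219 0.013 ] [0.477  0.3222 0.013 ]
s2 (array([0.4677, 0.2369, 0.0128]), array([0.0001, 0.0001])) plane [0.4678 0.2369 0.013 ] [0.4676 0.237  0.013 ]
yel (array([0.4661, 0.28  , 0.0115]), array([0., 0.])) plane [0.4661 0.2801 0.013 ] [0.4663 0.2803 0.013 ]
lens (array([0.4966, 0.2769, 0.0487]), array([0.0003, 0.0003])) plane [0.4961 0.2779 0.064 ] [0.4957 0.2808 0.064 ]
h1  plane [0.5082 0.3157 0.013 ] 
h2  plane [0.4996 0.2374 0.013 ] 
bTL (array([0.4746, 0.3039, 0.0494]), array([0., 0.])) plane [0.4746 0.3039 0.053 ] [0.4747 0.3045 0.053 ]
bTR (array([0.5243, 0.2983, 0.0443]), array([0.0001, 0.0001])) plane [0.5233 0.2983 0.053 ] [0.5232 0.2999 0.053 ]
bBL (array([0.4692, 0.2547, 0.0512]), array([0.0002, 0.0002])) plane [0.4691 0.255  0.053 ] [0.4695 0.2553 0.053 ]
bBR (array([0.5195, 0.2494, 0.0486]), array([0.0002, 0.0002])) plane [0.5192 0.25   0.053 ] [0.5188 0.2509 0.053 ]
centre [0.49608618 0.27680006] sizes [0.06639397 0.10205372 0.0670466 ]
yaw -0.11010771818440337 0.10298766466026275
yaw -0.10372481258879608 0.10205372048685157
yaw -0.10799330654257204 0.08551085726299489
yaw -0.1092283578003024 0.07872996345824575
[0.50390945 0.27657683 0.013     ]
```

Lens half: centre about (0.496, 0.277), yaw about -0.109, heights and sizes consistent with the text. Now the vise.

Run:
```python
from h import *
plan(pose(observe()),target([.58,.03,.29],-.15),10)
```

```text
10 rows t [ 0.435  0.597 -0.097] r [-0.001 -0.     0.077]
```

servo_tool(
  commands=[
    {"tx": 0.435,"ty": 0.6,"tz": -0.1,"rx": 0,"ry": 0,"rz": 0.077,"grip": 0.5},
    {"tx": 0.435,"ty": 0.6,"tz": -0.1,"rx": 0,"ry": 0,"rz": 0.077,"grip": 0},
    {"tx": 0.435,"ty": 0.6,"tz": -0.1,"rx": 0,"ry": 0,"rz": 0.077,"grip": 0},
    {"tx": 0.435,"ty": 0.6,"tz": -0.1,"rx": 0,"ry": 0,"rz": 0.077,"grip": 0},
    {"tx": 0.435,"ty": 0.6,"tz": -0.1,"rx": 0,"ry": 0,"rz": 0.077,"grip": 0},
    {"tx": 0.435,"ty": 0.6,"tz": -0.1,"rx": 0,"ry": 0,"rz": 0.077,"grip": 0},
    {"tx": 0.435,"ty": 0.6,"tz": -0.1,"rx": 0,"ry": 0,"rz": 0.077,"grip": 0},
    {"tx": 0.435,"ty": 0.6,"tz": -0.1,"rx": 0,"ry": 0,"rz": 0.077,"grip": 0},
    {"tx": 0.435,"ty": 0.6,"tz": -0.1,"rx": 0,"ry": 0,"rz": 0.077,"grip": 0},
    {"tx": 0.435,"ty": 0.6,"tz": -0.1,"rx": 0,"ry": 0,"rz": 0.077,"grip": 0},
    {"tx": 0,"ty": 0,"tz": 0,"rx": 0,"ry": 0,"rz": 0,"grip": 0},
    {"tx": 0,"ty": 0,"tz": 0,"rx": 0,"ry": 0,"rz": 0,"grip": 0},
  ],
)

```text
clock: 3.83
position: [0.5809, 0.029, 0.2905]
ee_rot: [-0.0, 0.997, -0.075, -0.0]
force: [-0.2, 0.3, -0.4]
gripper_width: -0.0001
```

Run:
```python
from h import *
wshot('w4')
```

```text
3.8333 [0.5809 0.029  0.2905] [ 0.023 -0.018 -0.026 -0.     0.008  0.007] [-0.076  0.381  0.111  1.301  0.     1.646]
```

servo_tool(
  commands=[
    {"tx": 0,"ty": 0.8,"tz": 0,"rx": 0,"ry": 0,"rz": 0,"grip": 0},
    {"tx": 0,"ty": 0.8,"tz": 0,"rx": 0,"ry": 0,"rz": 0,"grip": 0},
    {"tx": 0,"ty": 0.8,"tz": 0,"rx": 0,"ry": 0,"rz": 0,"grip": 0},
    {"tx": 0,"ty": 0,"tz": 0,"rx": 0,"ry": 0,"rz": 0,"grip": 0},
    {"tx": 0,"ty": 0,"tz": 0,"rx": 0,"ry": 0,"rz": 0,"grip": 0},
  ],
)

```text
clock: 4.3
position: [0.5692, -0.042, 0.2909]
ee_rot: [-0.0, 0.997, -0.075, -0.0]
force: [-1.1, 0.6, -0.5]
gripper_width: 0.0002
```

Run:
```python
from h import *
wshot('w5')
```

```text
4.3 [ 0.5692 -0.042   0.2909] [0.025 0.003 0.006 0.005 0.006 0.009] [-0.202  0.359  0.079  1.291  0.     1.52 ]
```

View pics/w4.png

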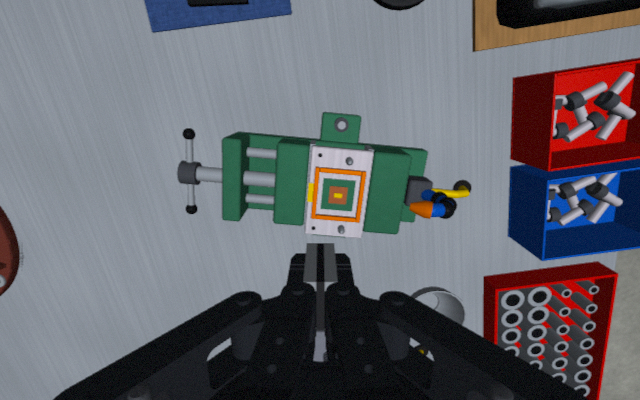

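View pics/w5.png

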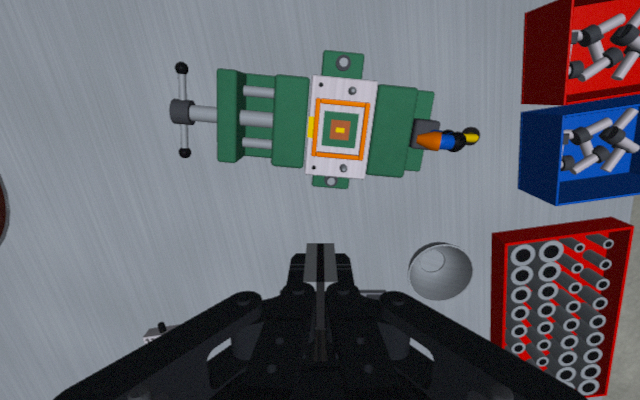

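The rear half is at about (338,191) in the first view and (340,128) in the second, with its yellow mark on the left (robot side). Enlarging.

Run:
```python
from h import *
for n,(x,y) in(('w4',(290,135)),('w5',(290,65))):
    im,d,C=wload(n); save(n+'c',cv2.resize(im[y:y+120,x:x+100],None,fx=5,fy=5,interpolation=cv2.INTER_CUBIC))
```

```text
(no output)
```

View pics/w4c.png

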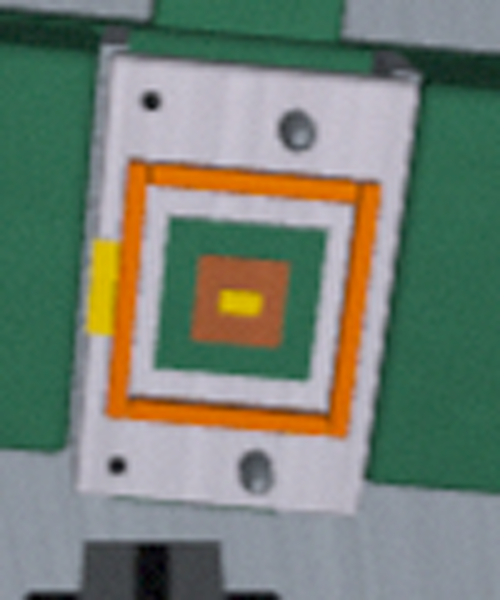

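View pics/w5c.png

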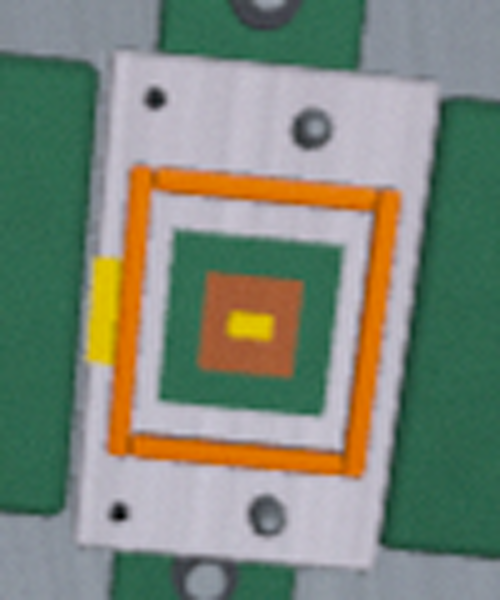

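Run:
```python
from h import *
_,_,C4=wload('w4');_,_,C5=wload('w5')
P4=dict(TL=(114,55),TR=(420,75),BR=(357,512),BL=(80,490),s1=(151,101),s2=(117,465),d1=(296,130),d2=(256,472),gTL=(138,170),gTR=(370,190),gBR=(340,428),gBL=(118,408))
P5=dict(TL=(117,54),TR=(438,84),BR=(374,566),BL=(80,545),s1=(155,98),s2=(119,512),d1=(312,130),d2=(267,516),gTL=(142,175),gTR=(390,200),gBR=(354,468),gBL=(120,446))
f=lambda p,o:np.array([(p[0]+.5)/5-.5+o[0],(p[1]+.5)/5-.5+o[1]])
for k in P4:
    u4=f(P4[k],(290,135));u5=f(P5[k],(290,65)); X,e=tri(C4,u4,C5,u5)
    z=.089 if k[0]in'g' else .090 if k[0]=='d' else .084
    print(k,X.round(4),np.round(e,4),'pl',onz(C4,u4,z).round(4)[:2],onz(C5,u5,z).round(4)[:2])
for C,P,o in((C4,P4,(290,135)),(C5,P5,(290,65))):
    g=lambda k,z:onz(C,f(P[k],o),z)[:2]
    q=np.array([g(k,.084) for k in('TL','TR','BR','BL')]); print('centre',q.mean(0).round(4),np.linalg.norm(np.roll(q,-1,0)-q,axis=1).round(4))
    for a,b,z in(('BL','TL',.084),('BR','TR',.084),('s2','s1',.084),('d2','d1',.09)):
        d=g(b,z)-g(a,z); print('yaw',np.arctan2(-d[0],d[1]).round(4),np.linalg.norm(d).round(4))
    m=(g('s1',.084)+g('s2',.084))/2; y=np.arctan2(*( (g('s1',.084)-g('s2',.084))*[-1,1])); print('smid',m, 'dmid',(g('d1',.09)+g('d2',.09))/2,'gmid',np.mean([g(k,.089) for k in('gTL','gTR','gBL','gBR')],0))
```

```text
TL [0.5759 0.0572 0.0759] [0.0001 0.0001] pl [0.5762 0.0584] [0.5761 0.0567]
TR [0.6423 0.0416 0.0688] [0.0004 0.0004] pl [0.6406 0.0443] [0.6393 0.0414]
BR [ 0.616  -0.057   0.0817] [0. 0.] pl [ 0.6158 -0.0559] [ 0.6158 -0.0564]
BL [ 0.5517 -0.0434  0.0777] [0. 0.] pl [ 0.5524 -0.0407] [ 0.5522 -0.042 ]
s1 [0.5825 0.0473 0.0836] [0.0001 0.0001] pl [0.5825 0.0474] [0.5824 0.0473]
s2 [ 0.5618 -0.0362  0.0828] [0. 0.] pl [ 0.5619 -0.0357] [ 0.5619 -0.0359]
d1 [0.6129 0.0365 0.0845] [0.0002 0.0002] pl [0.6124 0.0377] [0.6125 0.0365]
d2 [ 0.5937 -0.041   0.0869] [0. 0.] pl [ 0.5937 -0.0396] [ 0.5936 -0.0403]
gTL [0.5775 0.033  0.0851] [0. 0.] pl [0.5777 0.0339] [0.5776 0.033 ]
gTR [0.6274 0.0204 0.083 ] [0.0001 0.0001] pl [0.6267 0.022 ] [0.6267 0.0207]
gBR [ 0.614  -0.0338  0.0849] [0.0002 0.0002] pl [ 0.614  -0.0321] [ 0.6133 -0.0329]
gBL [ 0.5644 -0.0215  0.0844] [0. 0.] pl [ 0.5648 -0.0198] [ 0.5646 -0.0208]
centre [0.5962 0.0015] [0.0659 0.1032 0.0652 0.1019]
yaw -0.2357 0.1019
yaw -0.2421 0.1032
yaw -0.243 0.0856
yaw -0.2377 0.0795
smid [0.57223284 0.00584848] dmid [ 0.60301631 -0.0009843 ] gmid [0.5957701  0.00097357]
centre [ 5.958e-01 -1.000e-04] [0.065  0.1006 0.0652 0.1015]
yaw -0.2375 0.1015
yaw -0.2361 0.1006
yaw -0.2418 0.0857
yaw -0.2422 0.079
smid [0.57212425 0.00569472] dmid [ 0.60303347 -0.00191701] gmid [5.95537994e-01 1.42872110e-05]
```

Rear half: centre about (0.5954, 0.000), yaw about -0.24, face height about 0.083. Now the valve.

Run:
```python
from h import *
plan(pose(observe()),target([.525,-.24,.25],-.2),9)
```

```text
9 rows t [-0.033  0.753  0.151] r [-0.001  0.     0.069]
```

servo_tool(
  commands=[
    {"tx": -0.033,"ty": 0.75,"tz": 0.15,"rx": 0,"ry": 0,"rz": 0.07,"grip": 0},
    {"tx": -0.033,"ty": 0.75,"tz": 0.15,"rx": 0,"ry": 0,"rz": 0.07,"grip": 0},
    {"tx": -0.033,"ty": 0.75,"tz": 0.15,"rx": 0,"ry": 0,"rz": 0.07,"grip": 0},
    {"tx": -0.033,"ty": 0.75,"tz": 0.15,"rx": 0,"ry": 0,"rz": 0.07,"grip": 0},
    {"tx": -0.033,"ty": 0.75,"tz": 0.15,"rx": 0,"ry": 0,"rz": 0.07,"grip": 0},
    {"tx": -0.033,"ty": 0.75,"tz": 0.15,"rx": 0,"ry": 0,"rz": 0.07,"grip": 0},
    {"tx": -0.033,"ty": 0.75,"tz": 0.15,"rx": 0,"ry": 0,"rz": 0.07,"grip": 0},
    {"tx": -0.033,"ty": 0.75,"tz": 0.15,"rx": 0,"ry": 0,"rz": 0.07,"grip": 0},
    {"tx": -0.033,"ty": 0.75,"tz": 0.15,"rx": 0,"ry": 0,"rz": 0.07,"grip": 0},
    {"tx": 0,"ty": 0,"tz": 0,"rx": 0,"ry": 0,"rz": 0,"grip": 0},
    {"tx": 0,"ty": 0,"tz": 0,"rx": 0,"ry": 0,"rz": 0,"grip": 0},
  ],
)

```text
clock: 5.27
position: [0.5259, -0.2397, 0.2501]
ee_rot: [-0.0, 0.995, -0.101, -0.0]
force: [0.2, 0.1, 0.6]
gripper_width: 0.0
```

Run:
```python
from h import *
wshot('w6')
```

```text
5.2667 [ 0.5259 -0.2397  0.2501] [ 0.027 -0.012  0.002  0.007  0.004  0.006] [-0.554  0.388  0.016  1.2    0.     1.218]
```

View pics/w6.png

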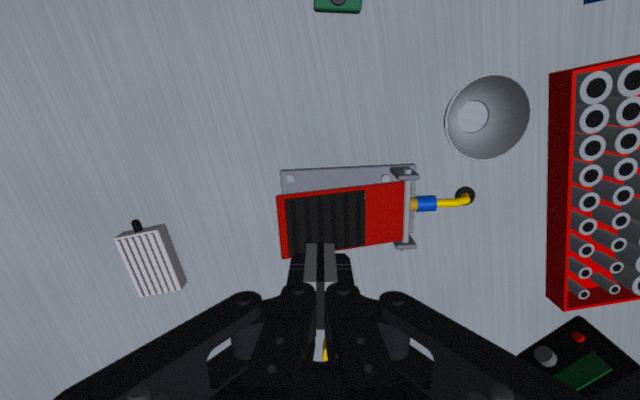

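servo_tool(
  commands=[
    {"tx": 0,"ty": 0.8,"tz": 0,"rx": 0,"ry": 0,"rz": 0,"grip": 0},
    {"tx": 0,"ty": 0.8,"tz": 0,"rx": 0,"ry": 0,"rz": 0,"grip": 0},
    {"tx": 0,"ty": 0,"tz": 0,"rx": 0,"ry": 0,"rz": 0,"grip": 0},
    {"tx": 0,"ty": 0,"tz": 0,"rx": 0,"ry": 0,"rz": 0,"grip": 0},
  ],
)

```text
clock: 5.65
position: [0.5167, -0.2867, 0.2505]
ee_rot: [-0.0, 0.995, -0.1, 0.0]
force: [-0.3, 0.4, 0.7]
gripper_width: -0.0001
```

Run:
```python
from h import *
wshot('w7')
```

```text
5.65 [ 0.5167 -0.2867  0.2505] [ 0.02  -0.009 -0.014  0.004  0.005  0.008] [-0.631  0.412  0.054  1.213  0.     1.141]
```

View pics/w7.png

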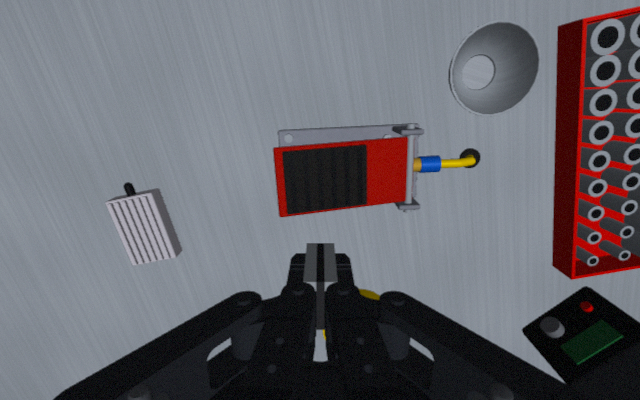

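Run:
```python
from h import *
_,_,C6=wload('w6');_,_,C7=wload('w7')
for k,a,b in(('padTL',(285,196),(283,152)),('padTR',(364,191),(365,146)),('frontT',(277,195),(275,149)),('frontB',(283,258),(281,216))):
    X,e=tri(C6,a,C7,b); print(k,X.round(4),np.round(e,4))
for k,u,z in(('pTL',(283,152),.085),('pBL',(286,214),.085),('pTR',(365,146),.068),('pBR',(368,207),.068)): print(k,onz(C7,u,z).round(4))
print('mid',onz(C7,(312,182),.077))
```

```text
padTL [ 0.4827 -0.2562  0.055 ] [0. 0.]
padTR [ 0.5673 -0.2664  0.0587] [0.0003 0.0003]
frontT [ 0.4773 -0.2498  0.068 ] [0.0002 0.0002]
frontB [ 0.469  -0.3163  0.0803] [0. 0.]
pTL [ 0.4871 -0.2519  0.085 ]
pBL [ 0.4754 -0.3136  0.085 ]
pTR [ 0.566  -0.2647  0.068 ]
pBR [ 0.5591 -0.329   0.068 ]
mid [ 0.50737574 -0.288175    0.077     ]
```

Run:
```python
from h import *
im,d,C=wload('w7'); K,R,t=C
def pt(u,v):
    z=np.median(d[v-1:v+2,u-1:u+2]); return R.T@(z*np.linalg.inv(K)@np.array([u,v,1.])-t)
for u,v in((279,152),(285,212),(290,180),(312,182),(330,180),(360,180),(390,172),(290,135)): print(u,v,pt(u,v).round(4))
im,d,C=wload('w5');K,R,t=C
for u,v in((318,90),(365,160),(325,170)): print(u,v,pt(u,v).round(4))
im,d,C=wload('w3');K,R,t=C
for u,v in((315,80),(360,80),(320,110),(340,119)): print(u,v,pt(u,v).round(4))
```

```text
279 152 [ 0.4827 -0.2518  0.0804]
285 212 [ 0.4739 -0.3131  0.0798]
290 180 [ 0.4871 -0.2804  0.0829]
312 182 [ 0.5073 -0.2883  0.0765]
330 180 [ 0.5254 -0.291   0.0723]
360 180 [ 0.5557 -0.2988  0.066 ]
390 172 [ 0.5897 -0.3003  0.0521]
290 135 [ 0.4889 -0.2446  0.0124]
318 90 [0.5789 0.0422 0.0824]
365 160 [ 0.6186 -0.0369  0.0829]
325 170 [ 0.5739 -0.0415  0.0828]
315 80 [0.4734 0.3191 0.0114]
360 80 [0.5242 0.3146 0.0116]
320 110 [0.4764 0.2876 0.0532]
340 119 [0.4959 0.2774 0.0623]
```

The depth map puts the pad at z = 0.0765 at (0.507, -0.288), which agrees with the text's 77 mm. I'll press there with shut fingers.

servo_tool(
  commands=[
    {"tx": -0.15,"ty": 0.05,"tz": 0.7,"rx": 0,"ry": 0,"rz": 0,"grip": 0},
    {"tx": -0.16,"ty": 0.06,"tz": 0.7,"rx": 0,"ry": 0,"rz": 0,"grip": 0},
    {"tx": 0,"ty": 0,"tz": 0.8,"rx": 0,"ry": 0,"rz": 0,"grip": 0},
    {"tx": 0,"ty": 0,"tz": 0.8,"rx": 0,"ry": 0,"rz": 0,"grip": 0},
    {"tx": 0,"ty": 0,"tz": 0.8,"rx": 0,"ry": 0,"rz": 0,"grip": 0},
    {"tx": 0,"ty": 0,"tz": 0.8,"rx": 0,"ry": 0,"rz": 0,"grip": 0},
    {"tx": 0,"ty": 0,"tz": 0.5,"rx": 0,"ry": 0,"rz": 0,"grip": 0},
    {"tx": 0,"ty": 0,"tz": 0.2,"rx": 0,"ry": 0,"rz": 0,"grip": 0},
    {"tx": 0,"ty": 0,"tz": 0,"rx": 0,"ry": 0,"rz": 0,"grip": 0},
  ],
)

```text
clock: 6.45
position: [0.5061, -0.287, 0.0904]
ee_rot: [-0.001, 0.995, -0.1, -0.001]
force: [-0.1, -0.0, -0.4]
gripper_width: 0.0001
```

servo_tool(
  commands=[
    {"tx": 0,"ty": 0,"tz": 0.2,"rx": 0,"ry": 0,"rz": 0,"grip": 0},
    {"tx": 0,"ty": 0,"tz": 0.2,"rx": 0,"ry": 0,"rz": 0,"grip": 0},
    {"tx": 0,"ty": 0,"tz": 0.2,"rx": 0,"ry": 0,"rz": 0,"grip": 0},
    {"tx": 0,"ty": 0,"tz": 0,"rx": 0,"ry": 0,"rz": 0,"grip": 0},
  ],
)

```text
clock: 6.78
position: [0.5067, -0.289, 0.0732]
ee_rot: [0.0, 0.995, -0.101, 0.0]
force: [-0.9, 0.8, 5.1]
gripper_width: -0.0003
```

servo_tool(
  commands=[
    {"tx": 0,"ty": 0,"tz": 0.2,"rx": 0,"ry": 0,"rz": 0,"grip": 0},
    {"tx": 0,"ty": 0,"tz": 0.15,"rx": 0,"ry": 0,"rz": 0,"grip": 0},
    {"tx": 0,"ty": 0,"tz": 0.08,"rx": 0,"ry": 0,"rz": 0,"grip": 0},
    {"tx": 0,"ty": 0,"tz": 0,"rx": 0,"ry": 0,"rz": 0,"grip": 0},
  ],
)

```text
clock: 7.12
position: [0.5062, -0.2892, 0.0608]
ee_rot: [0.0, 0.995, -0.101, -0.0]
force: [-3.3, 0.0, 8.1]
gripper_width: 0.0004
```

servo_tool(
  commands=[
    {"tx": 0,"ty": 0,"tz": 0.05,"rx": 0,"ry": 0,"rz": 0,"grip": 0},
    {"tx": 0,"ty": 0,"tz": 0,"rx": 0,"ry": 0,"rz": 0,"grip": 0},
  ],
)

```text
clock: 7.28
position: [0.5062, -0.2892, 0.0603]
ee_rot: [0.0, 0.995, -0.101, 0.0]
force: [-6.1, 1.7, 16.0]
gripper_width: 0.0004
```

The force jumped to 16 N with almost no further travel, so the treadle is on its stop. Holding for about 1.4 s, with a picture to check.

servo_tool(
  commands=[
    {"tx": 0,"ty": 0,"tz": 0,"rx": 0,"ry": 0,"rz": 0,"grip": 0},
    {"tx": 0,"ty": 0,"tz": 0,"rx": 0,"ry": 0,"rz": 0,"grip": 0},
    {"tx": 0,"ty": 0,"tz": 0,"rx": 0,"ry": 0,"rz": 0,"grip": 0},
    {"tx": 0,"ty": 0,"tz": 0,"rx": 0,"ry": 0,"rz": 0,"grip": 0},
    {"tx": 0,"ty": 0,"tz": 0,"rx": 0,"ry": 0,"rz": 0,"grip": 0},
    {"tx": 0,"ty": 0,"tz": 0,"rx": 0,"ry": 0,"rz": 0,"grip": 0},
    {"tx": 0,"ty": 0,"tz": 0,"rx": 0,"ry": 0,"rz": 0,"grip": 0},
    {"tx": 0,"ty": 0,"tz": 0,"rx": 0,"ry": 0,"rz": 0,"grip": 0},
    {"tx": 0,"ty": 0,"tz": 0,"rx": 0,"ry": 0,"rz": 0,"grip": 0},
    {"tx": 0,"ty": 0,"tz": 0,"rx": 0,"ry": 0,"rz": 0,"grip": 0},
    {"tx": 0,"ty": 0,"tz": 0,"rx": 0,"ry": 0,"rz": 0,"grip": 0},
    {"tx": 0,"ty": 0,"tz": 0,"rx": 0,"ry": 0,"rz": 0,"grip": 0},
  ],
)

```text
clock: 8.28
position: [0.5062, -0.2892, 0.0603]
ee_rot: [0.0, 0.995, -0.101, 0.0]
force: [-6.8, 2.3, 15.3]
gripper_width: -0.0
```

Run:
```python
from h import *
s,im,d=wshot('w8'); print(s['force'])
C=wcam(s);K,R,t=C
for u,v in((250,200),(250,230),(270,240),(400,230),(380,230)):
    z=np.median(d[v-1:v+2,u-1:u+2]); print(u,v,(R.T@(z*np.linalg.inv(K)@np.array([u,v,1.])-t)).round(4))
im,_=viewer.grab_frame('scene'); save('scene8',cv2.resize(im[150:270,200:320],None,fx=4,fy=4))
```

```text
8.2833 [ 0.5062 -0.2892  0.0603] [ 0.001 -0.001  0.001 -0.    -0.001  0.001] [-6.440e-01  5.530e-01 -2.510e-01  7.660e-01 -1.000e-03  1.128e+00]
[-6.78853099  2.34362835 15.26177913]
250 200 [ 0.4783 -0.2523  0.0473]
250 230 [ 0.474  -0.2678  0.047 ]
270 240 [ 0.4837 -0.2732  0.0516]
400 230 [ 0.5472 -0.2809  0.0509]
380 230 [ 0.5376 -0.2788  0.0512]
```

View pics/w8.png

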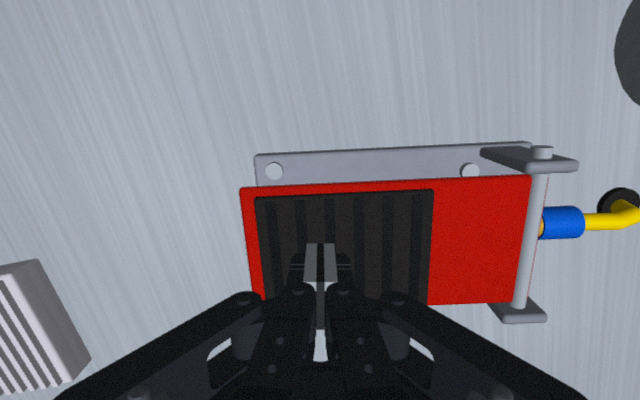

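servo_tool(
  commands=[
    {"tx": 0,"ty": 0,"tz": 0,"rx": 0,"ry": 0,"rz": 0,"grip": 0},
    {"tx": 0,"ty": 0,"tz": 0,"rx": 0,"ry": 0,"rz": 0,"grip": 0},
    {"tx": 0,"ty": 0,"tz": 0,"rx": 0,"ry": 0,"rz": 0,"grip": 0},
  ],
)

```text
clock: 8.63
position: [0.5063, -0.2892, 0.0603]
ee_rot: [0.0, 0.995, -0.101, 0.0]
force: [-5.7, 1.5, 15.6]
gripper_width: 0.0002
```

The treadle is level (pad z 0.0516 at the front, 0.0510 at the back) and has been held about 1.4 s. Letting it up.

servo_tool(
  commands=[
    {"tx": 0,"ty": 0,"tz": -0.2,"rx": 0,"ry": 0,"rz": 0,"grip": 0},
    {"tx": 0,"ty": 0,"tz": -0.3,"rx": 0,"ry": 0,"rz": 0,"grip": 0},
    {"tx": 0,"ty": 0,"tz": -0.3,"rx": 0,"ry": 0,"rz": 0,"grip": 0},
    {"tx": 0,"ty": 0,"tz": -0.4,"rx": 0,"ry": 0,"rz": 0,"grip": 0},
    {"tx": 0,"ty": 0,"tz": -0.8,"rx": 0,"ry": 0,"rz": 0,"grip": 0},
    {"tx": 0,"ty": 0,"tz": -0.9,"rx": 0,"ry": 0,"rz": 0,"grip": 0},
    {"tx": 0,"ty": 0,"tz": -0.9,"rx": 0,"ry": 0,"rz": 0,"grip": 0},
    {"tx": 0,"ty": 0,"tz": -0.9,"rx": 0,"ry": 0,"rz": 0,"grip": 0},
    {"tx": 0,"ty": 0,"tz": -0.8,"rx": 0,"ry": 0,"rz": 0,"grip": 0},
  ],
)

```text
clock: 9.38
position: [0.5061, -0.2887, 0.2261]
ee_rot: [0.0, 0.995, -0.101, 0.0]
force: [1.3, -0.8, -0.7]
gripper_width: -0.0002
```

Run:
```python
from h import *
s,im,d=wshot('w9'); C=wcam(s);K,R,t=C
X=np.array([.487,-.262,.08])
for u,v in((300,150),(290,180),(312,190),(360,190),(280,185)):
    z=np.median(d[v-1:v+2,u-1:u+2]); print(u,v,(R.T@(z*np.linalg.inv(K)@np.array([u,v,1.])-t)).round(4))
plan(pose(s),target([.496,.277,.22],-.109),21)
```

```text
9.3833 [ 0.5061 -0.2887  0.2261] [-0.    -0.162  0.508  0.668 -0.002  0.002] [-0.644  0.408 -0.017  1.146 -0.     1.128]
300 150 [ 0.4945 -0.2526  0.079 ]
290 180 [ 0.4797 -0.2774  0.0795]
312 190 [ 0.4974 -0.2907  0.0798]
360 190 [ 0.5415 -0.303   0.0687]
280 185 [ 0.4547 -0.3001 -0.0011]
21 rows t [-0.155 -0.885  0.01 ] r [ 0.    -0.    -0.055]
```

View pics/w9.png

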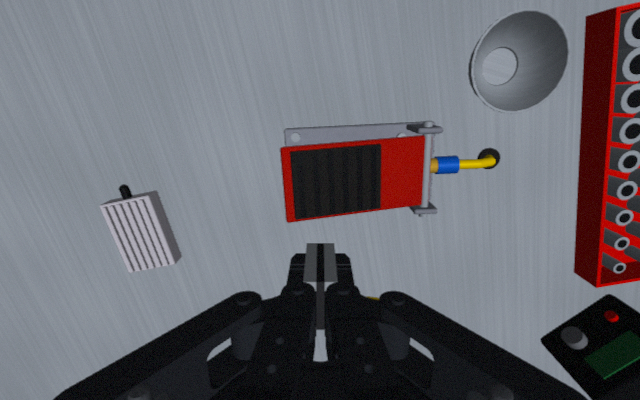

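The treadle is back up (about 0.080 at the front of the pad). Going to the lens half, opening on the way.

servo_tool(
  commands=[
    {"tx": -0.155,"ty": -0.885,"tz": 0,"rx": 0,"ry": 0,"rz": -0.055,"grip": 0},
    {"tx": -0.155,"ty": -0.885,"tz": 0,"rx": 0,"ry": 0,"rz": -0.055,"grip": 0},
    {"tx": -0.155,"ty": -0.885,"tz": 0,"rx": 0,"ry": 0,"rz": -0.055,"grip": 0},
    {"tx": -0.155,"ty": -0.885,"tz": 0,"rx": 0,"ry": 0,"rz": -0.055,"grip": 0},
    {"tx": -0.155,"ty": -0.885,"tz": 0,"rx": 0,"ry": 0,"rz": -0.055,"grip": 0},
    {"tx": -0.155,"ty": -0.885,"tz": 0,"rx": 0,"ry": 0,"rz": -0.055,"grip": 0},
    {"tx": -0.155,"ty": -0.885,"tz": 0,"rx": 0,"ry": 0,"rz": -0.055,"grip": 0},
    {"tx": -0.155,"ty": -0.885,"tz": 0,"rx": 0,"ry": 0,"rz": -0.055,"grip": 0},
    {"tx": -0.155,"ty": -0.885,"tz": 0,"rx": 0,"ry": 0,"rz": -0.055,"grip": 0},
    {"tx": -0.155,"ty": -0.885,"tz": 0,"rx": 0,"ry": 0,"rz": -0.055,"grip": 0},
    {"tx": -0.155,"ty": -0.885,"tz": 0,"rx": 0,"ry": 0,"rz": -0.055,"grip": 0},
    {"tx": -0.155,"ty": -0.885,"tz": 0,"rx": 0,"ry": 0,"rz": -0.055,"grip": 0},
  ],
)

```text
clock: 10.43
position: [0.5071, 0.0358, 0.2242]
ee_rot: [0.0, 0.997, -0.074, -0.0]
force: [0.2, 0.6, -0.6]
gripper_width: 0.0001
```

servo_tool(
  commands=[
    {"tx": -0.155,"ty": -0.885,"tz": 0,"rx": 0,"ry": 0,"rz": -0.055,"grip": 1},
    {"tx": -0.155,"ty": -0.885,"tz": 0,"rx": 0,"ry": 0,"rz": -0.055,"grip": 1},
    {"tx": -0.155,"ty": -0.885,"tz": 0,"rx": 0,"ry": 0,"rz": -0.055,"grip": 1},
    {"tx": -0.155,"ty": -0.885,"tz": 0,"rx": 0,"ry": 0,"rz": -0.055,"grip": 1},
    {"tx": -0.155,"ty": -0.885,"tz": 0,"rx": 0,"ry": 0,"rz": -0.055,"grip": 1},
    {"tx": -0.155,"ty": -0.885,"tz": 0,"rx": 0,"ry": 0,"rz": -0.055,"grip": 1},
    {"tx": -0.155,"ty": -0.885,"tz": 0,"rx": 0,"ry": 0,"rz": -0.055,"grip": 1},
    {"tx": -0.155,"ty": -0.885,"tz": 0,"rx": 0,"ry": 0,"rz": -0.055,"grip": 1},
    {"tx": -0.155,"ty": -0.885,"tz": 0,"rx": 0,"ry": 0,"rz": -0.055,"grip": 1},
    {"tx": 0,"ty": 0,"tz": 0,"rx": 0,"ry": 0,"rz": 0,"grip": 1},
    {"tx": 0,"ty": 0,"tz": 0,"rx": 0,"ry": 0,"rz": 0,"grip": 1},
  ],
)

```text
clock: 11.35
position: [0.4967, 0.2778, 0.2238]
ee_rot: [0.0, 0.999, -0.053, -0.0]
force: [-0.3, -0.2, 0.1]
gripper_width: 0.0855
```

Run:
```python
from h import *
s,im,d=wshot('w10'); plan(pose(s),target([.496,.277,.026],-.109),1)
save('w10c',cv2.resize(im[100:250,240:440],None,fx=4,fy=4,interpolation=cv2.INTER_CUBIC))
```

```text
11.35 [0.4967 0.2778 0.2238] [-0.036 -0.012 -0.017 -0.004 -0.009 -0.01 ] [ 0.382  0.384 -0.06   1.128 -0.     2.059]
1 rows t [-0.018  0.029  6.593] r [0.006 0.008 0.028]
```

View pics/w10c.png

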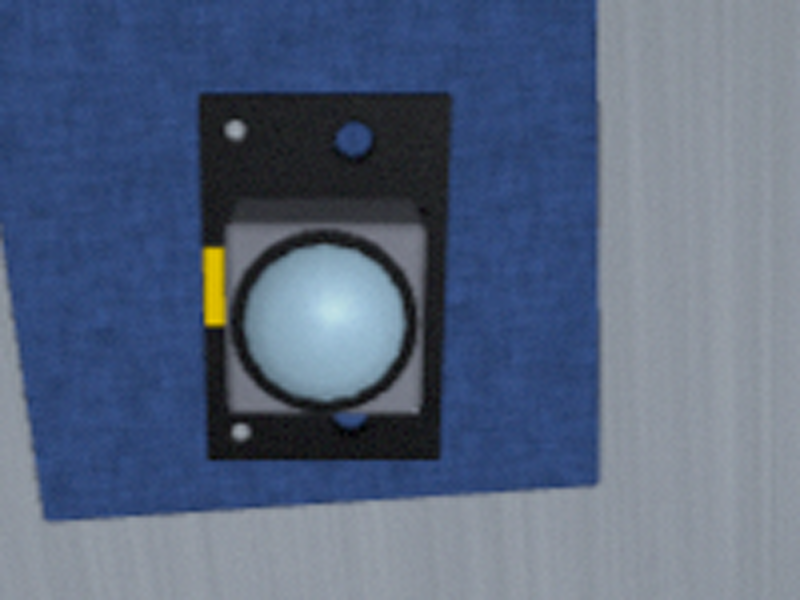

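The lens half is unmoved and square in the picture, and the tool is centred on it. Descending and gripping.

servo_tool(
  commands=[
    {"tx": -0.02,"ty": 0.03,"tz": 0.8,"rx": 0,"ry": 0,"rz": 0.03,"grip": 1},
    {"tx": 0,"ty": 0,"tz": 0.9,"rx": 0,"ry": 0,"rz": 0,"grip": 1},
    {"tx": 0,"ty": 0,"tz": 0.9,"rx": 0,"ry": 0,"rz": 0,"grip": 1},
    {"tx": 0,"ty": 0,"tz": 0.9,"rx": 0,"ry": 0,"rz": 0,"grip": 1},
    {"tx": 0,"ty": 0,"tz": 0.8,"rx": 0,"ry": 0,"rz": 0,"grip": 1},
    {"tx": 0,"ty": 0,"tz": 0.6,"rx": 0,"ry": 0,"rz": 0,"grip": 1},
    {"tx": 0,"ty": 0,"tz": 0.5,"rx": 0,"ry": 0,"rz": 0,"grip": 1},
    {"tx": 0,"ty": 0,"tz": 0.5,"rx": 0,"ry": 0,"rz": 0,"grip": 1},
    {"tx": 0,"ty": 0,"tz": 0.4,"rx": 0,"ry": 0,"rz": 0,"grip": 1},
    {"tx": 0,"ty": 0,"tz": 0.25,"rx": 0,"ry": 0,"rz": 0,"grip": 1},
    {"tx": 0,"ty": 0,"tz": 0,"rx": 0,"ry": 0,"rz": 0,"grip": 1},
    {"tx": 0,"ty": 0,"tz": 0,"rx": 0,"ry": 0,"rz": 0,"grip": 1},
  ],
)

```text
clock: 12.4
position: [0.4967, 0.2754, 0.0277]
ee_rot: [0.0, 0.998, -0.056, -0.0]
force: [0.6, 0.4, -0.2]
gripper_width: 0.085
```

Run:
```python
from h import *
s,im,d=wshot('w11'); plan(pose(s),target([.496,.277,.026],-.109),1)
```

```text
12.4 [0.4967 0.2754 0.0277] [ 0.005 -0.012  0.015  0.005  0.001 -0.   ] [ 0.378  0.572 -0.324  0.675 -0.     2.061]
1 rows t [-0.029 -0.051  0.056] r [ 0.004  0.005 -0.041]
```

View pics/w11.png

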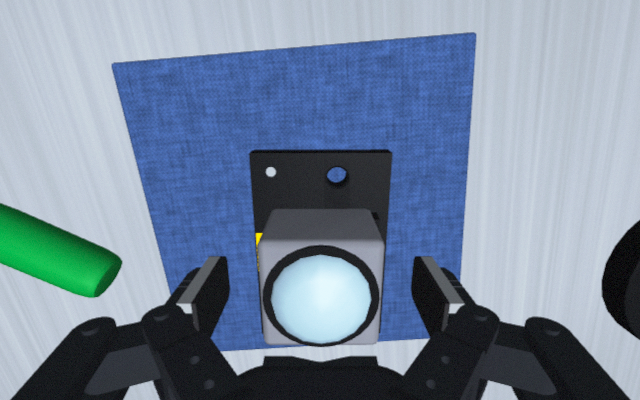

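servo_tool(
  commands=[
    {"tx": -0.02,"ty": -0.05,"tz": 0.05,"rx": 0,"ry": 0,"rz": -0.04,"grip": 1},
    {"tx": 0,"ty": 0,"tz": 0,"rx": 0,"ry": 0,"rz": 0,"grip": 0.6},
    {"tx": 0,"ty": 0,"tz": 0,"rx": 0,"ry": 0,"rz": 0,"grip": 0.3},
    {"tx": 0,"ty": 0,"tz": 0,"rx": 0,"ry": 0,"rz": 0,"grip": 0},
    {"tx": 0,"ty": 0,"tz": 0,"rx": 0,"ry": 0,"rz": 0,"grip": 0},
    {"tx": 0,"ty": 0,"tz": 0,"rx": 0,"ry": 0,"rz": 0,"grip": 0},
    {"tx": 0,"ty": 0,"tz": 0,"rx": 0,"ry": 0,"rz": 0,"grip": 0},
    {"tx": 0,"ty": 0,"tz": 0,"rx": 0,"ry": 0,"rz": 0,"grip": 0},
  ],
)

```text
clock: 13.12
position: [0.4967, 0.2779, 0.0266]
ee_rot: [-0.0, 0.999, -0.054, 0.001]
force: [-0.2, -0.4, 4.2]
gripper_width: 0.0489
```

servo_tool(
  commands=[
    {"tx": 0,"ty": 0,"tz": 0,"rx": 0,"ry": 0,"rz": 0,"grip": 0},
    {"tx": 0,"ty": 0,"tz": 0,"rx": 0,"ry": 0,"rz": 0,"grip": 0},
  ],
)

```text
clock: 13.28
position: [0.4966, 0.2779, 0.0266]
ee_rot: [-0.0, 0.999, -0.054, 0.0]
force: [0.6, 0.6, 5.4]
gripper_width: 0.0496
```

Run:
```python
from h import *
s,im,d=wshot('w12'); print(pose(s).round(4))
```

```text
13.2833 [0.4966 0.2779 0.0266] [ 0.001  0.001  0.001 -0.     0.001  0.002] [ 0.382  0.574 -0.324  0.672  0.     2.06 ]
[[ 9.942e-01 -1.078e-01  1.000e-03  4.966e-01]
 [-1.078e-01 -9.942e-01  4.000e-04  2.779e-01]
 [ 9.000e-04 -5.000e-04 -1.000e+00  2.660e-02]
 [ 0.000e+00  0.000e+00  0.000e+00  1.000e+00]]
```

View pics/w12.png

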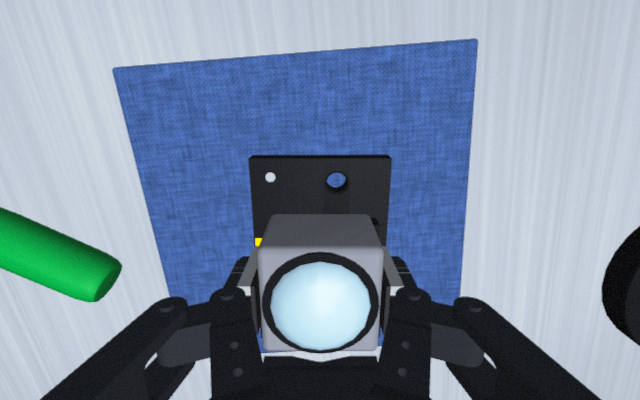

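Gripped, width 49.6 mm. Lifting.

servo_tool(
  commands=[
    {"tx": 0,"ty": 0,"tz": -0.2,"rx": 0,"ry": 0,"rz": 0,"grip": 0},
    {"tx": 0,"ty": 0,"tz": -0.4,"rx": 0,"ry": 0,"rz": 0,"grip": 0},
    {"tx": 0,"ty": 0,"tz": -0.6,"rx": 0,"ry": 0,"rz": 0,"grip": 0},
    {"tx": 0,"ty": 0,"tz": -0.7,"rx": 0,"ry": 0,"rz": 0,"grip": 0},
    {"tx": 0,"ty": 0,"tz": -0.8,"rx": 0,"ry": 0,"rz": 0,"grip": 0},
    {"tx": 0,"ty": 0,"tz": -0.8,"rx": 0,"ry": 0,"rz": 0,"grip": 0},
    {"tx": 0,"ty": 0,"tz": -0.8,"rx": 0,"ry": 0,"rz": 0,"grip": 0},
    {"tx": 0,"ty": 0,"tz": -0.7,"rx": 0,"ry": 0,"rz": 0,"grip": 0},
    {"tx": 0,"ty": 0,"tz": -0.5,"rx": 0,"ry": 0,"rz": 0,"grip": 0},
    {"tx": 0,"ty": 0,"tz": 0,"rx": 0,"ry": 0,"rz": 0,"grip": 0},
  ],
)

```text
clock: 14.17
position: [0.4976, 0.2782, 0.1943]
ee_rot: [-0.001, 0.999, -0.054, 0.002]
force: [-0.0, 0.6, -2.9]
gripper_width: 0.0494
```

Run:
```python
from h import *
s,im,d=wshot('w13'); print(s['force'],s['gripper_width'])
plan(pose(s),target([.595,.001,.19],-.24),14)
save('w13c',cv2.resize(im[130:380,220:420],None,fx=2.4,fy=2.4,interpolation=cv2.INTER_CUBIC))
for n in ('w12','w13'):
    z=np.load(n+'.npz'); T=pose(z); im,d,C=wload(n)
    hsv=cv2.cvtColor(im,cv2.COLOR_RGB2GRAY)
    print(n)
```

```text
14.1667 [0.4976 0.2782 0.1943] [ 0.     0.035 -0.061 -0.072 -0.001  0.   ] [ 0.382  0.4   -0.115  1.051 -0.     2.06 ]
[-0.03661541  0.59145816 -2.94507173] 0.04937645494224715
14 rows t [0.343 0.61  0.01 ] r [-0.002 -0.004  0.118]
w12
w13
```

View pics/w13.png

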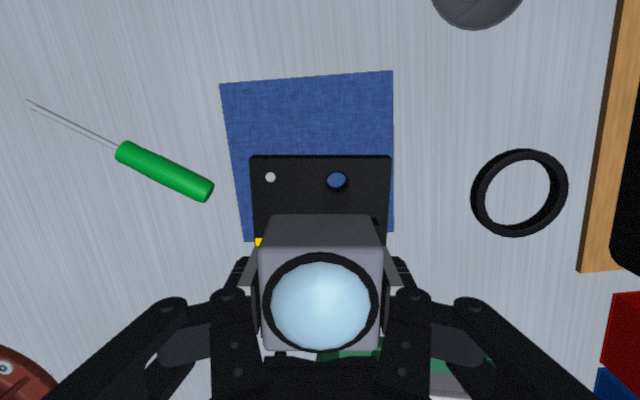

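It's held square; screw at (270,177), hole at (337,181), far flange edge at (250..391,156), all the same as before the lift. I'll compute the lens half's pose in the tool frame.

Run:
```python
from h import *
c=viewer.calibration('wrist');T=np.array(c['T_tool_cam']);K=np.array([[c['fx'],0,c['cx']],[0,c['fy'],c['cy']],[0,0,1.]])
def tz(uv,z):
    d=T[:3,:3]@np.linalg.inv(K)@np.array([*uv,1.]);o=T[:3,3];return (o+d*(z-o[2])/d[2]).round(4)
for n in('w12','w13'):
    im,_,_=wload(n); save(n+'d',cv2.resize(im[145:255,240:400],None,fx=5,fy=5,interpolation=cv2.INTER_CUBIC))
for uv in((270,177),(337,181),(250,156.5),(391,157)): print(uv,tz(uv,.0136))
```

```text
(270, 177) [-0.0245 -0.042   0.0136]
(337, 181) [ 0.0075 -0.0401  0.0136]
(250, 156.5) [-0.0334 -0.0519  0.0136]
(391, 157) [ 0.0326 -0.0517  0.0136]
```

View pics/w13d.png

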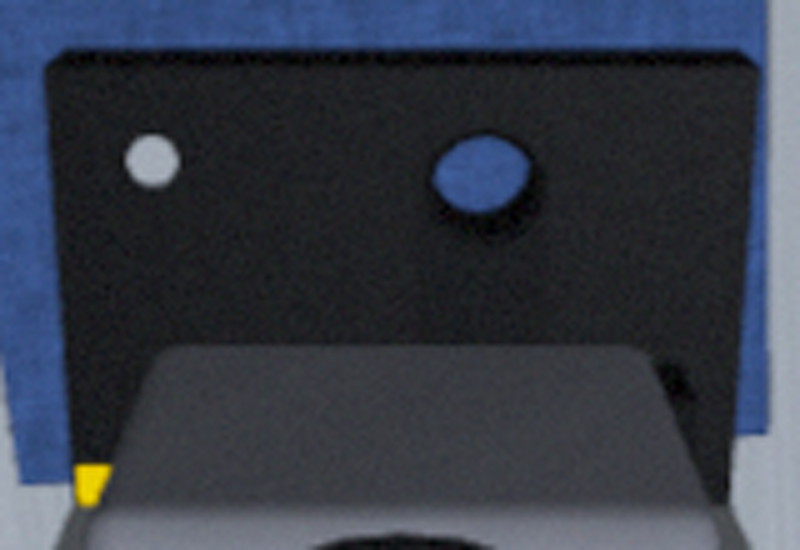

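servo_tool(
  commands=[
    {"tx": 0.34,"ty": 0.61,"tz": 0,"rx": 0,"ry": 0,"rz": 0.118,"grip": 0},
    {"tx": 0.34,"ty": 0.61,"tz": 0,"rx": 0,"ry": 0,"rz": 0.118,"grip": 0},
    {"tx": 0.34,"ty": 0.61,"tz": 0,"rx": 0,"ry": 0,"rz": 0.118,"grip": 0},
    {"tx": 0.34,"ty": 0.61,"tz": 0,"rx": 0,"ry": 0,"rz": 0.118,"grip": 0},
    {"tx": 0.34,"ty": 0.61,"tz": 0,"rx": 0,"ry": 0,"rz": 0.118,"grip": 0},
    {"tx": 0.34,"ty": 0.61,"tz": 0,"rx": 0,"ry": 0,"rz": 0.118,"grip": 0},
    {"tx": 0.34,"ty": 0.61,"tz": 0,"rx": 0,"ry": 0,"rz": 0.118,"grip": 0},
    {"tx": 0.34,"ty": 0.61,"tz": 0,"rx": 0,"ry": 0,"rz": 0.118,"grip": 0},
    {"tx": 0.34,"ty": 0.61,"tz": 0,"rx": 0,"ry": 0,"rz": 0.118,"grip": 0},
    {"tx": 0.34,"ty": 0.61,"tz": 0,"rx": 0,"ry": 0,"rz": 0.118,"grip": 0},
    {"tx": 0.34,"ty": 0.61,"tz": 0,"rx": 0,"ry": 0,"rz": 0.118,"grip": 0},
    {"tx": 0.34,"ty": 0.61,"tz": 0,"rx": 0,"ry": 0,"rz": 0.118,"grip": 0},
  ],
)

```text
clock: 15.22
position: [0.5812, 0.0405, 0.1892]
ee_rot: [0.0, 0.994, -0.111, -0.001]
force: [0.1, -0.1, -2.8]
gripper_width: 0.0493
```

servo_tool(
  commands=[
    {"tx": 0.34,"ty": 0.61,"tz": 0,"rx": 0,"ry": 0,"rz": 0.118,"grip": 0},
    {"tx": 0.34,"ty": 0.61,"tz": 0,"rx": 0,"ry": 0,"rz": 0.118,"grip": 0},
    {"tx": 0,"ty": 0,"tz": 0,"rx": 0,"ry": 0,"rz": 0,"grip": 0},
    {"tx": 0,"ty": 0,"tz": 0,"rx": 0,"ry": 0,"rz": 0,"grip": 0},
    {"tx": 0,"ty": 0,"tz": 0,"rx": 0,"ry": 0,"rz": 0,"grip": 0},
  ],
)

```text
clock: 15.63
position: [0.5928, 0.0016, 0.1897]
ee_rot: [-0.0, 0.993, -0.12, -0.001]
force: [0.6, 0.5, -2.8]
gripper_width: 0.0494
```

Run:
```python
from h import *
s=observe(); print(s['clock'],s['force'],s['gripper_width'],s['position'],pose(s)[:3,:3].round(4))
plan(pose(s),target([.5955,.0005,.135],-.24),1)
```

```text
15.6333 [ 0.62364363  0.51125162 -2.84906303] 0.04940103622466456 [0.59277727 0.00158182 0.18972764] [[ 9.712e-01 -2.381e-01 -2.300e-03]
 [-2.381e-01 -9.712e-01  6.000e-04]
 [-2.300e-03 -0.000e+00 -1.000e+00]]
1 rows t [0.099 0.013 1.824] r [-0.     0.029 -0.005]
```

servo_tool(
  commands=[
    {"tx": 0.1,"ty": 0.01,"tz": 0.5,"rx": 0,"ry": 0.03,"rz": 0,"grip": 0},
    {"tx": 0,"ty": 0,"tz": 0.5,"rx": 0,"ry": 0,"rz": 0,"grip": 0},
    {"tx": 0,"ty": 0,"tz": 0.5,"rx": 0,"ry": 0,"rz": 0,"grip": 0},
    {"tx": 0,"ty": 0,"tz": 0.3,"rx": 0,"ry": 0,"rz": 0,"grip": 0},
    {"tx": 0,"ty": 0,"tz": 0,"rx": 0,"ry": 0,"rz": 0,"grip": 0},
    {"tx": 0,"ty": 0,"tz": 0,"rx": 0,"ry": 0,"rz": 0,"grip": 0},
  ],
)

```text
clock: 16.13
position: [0.5961, 0.0008, 0.1367]
ee_rot: [0.0, 0.993, -0.119, 0.001]
force: [0.2, -0.2, -2.2]
gripper_width: 0.049
```

Run:
```python
from h import *
s,im,d=wshot('w14'); print(s['force']); plan(pose(s),target([.5955,.0005,.123],-.24),1)
save('w14c',cv2.resize(im[130:330,220:420],None,fx=3,fy=3,interpolation=cv2.INTER_CUBIC))
print(proj(wcam(s),[.5955+.008*.971+.04*.238,.0001-.008*.238+.04*.971,.096]))
im,_=viewer.grab_frame('scene'); save('scene14',cv2.resize(im[160:280,250:370],None,fx=5,fy=5,interpolation=cv2.INTER_CUBIC))
```

```text
16.1333 [0.5961 0.0008 0.1367] [-0.006 -0.014  0.025  0.006  0.001 -0.   ] [-0.121  0.495 -0.122  0.952 -0.     1.689]
[ 0.22866171 -0.22360759 -2.21451851]
1 rows t [-0.018  0.015  0.458] r [ 0.001 -0.015  0.006]
[334.76196439 170.07238829]
```

View pics/w14c.png

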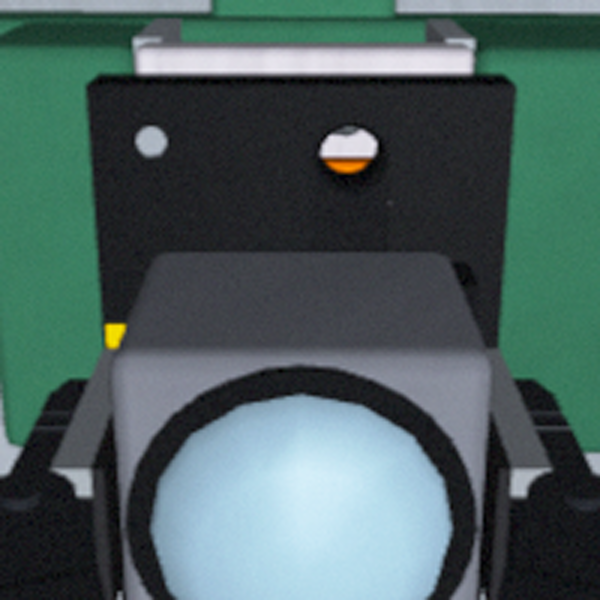

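View pics/scene14.png

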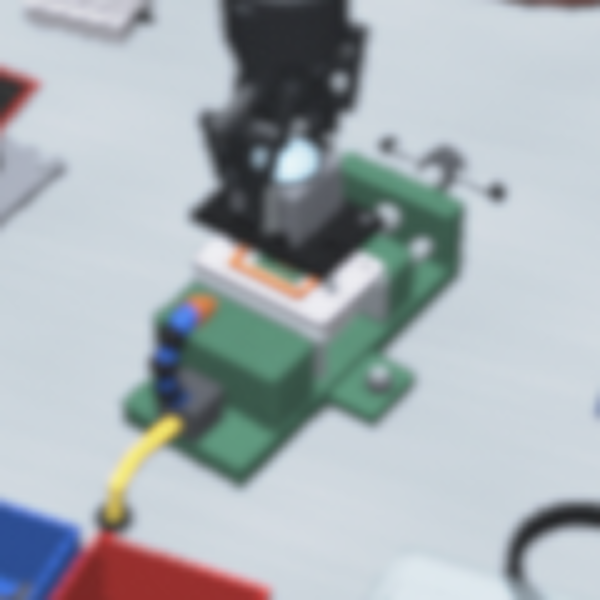

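Run:
```python
from h import *
c=viewer.calibration('wrist');T=np.array(c['T_tool_cam']);K=np.array([[c['fx'],0,c['cx']],[0,c['fy'],c['cy']],[0,0,1.]])
def tz(uv,z):
    d=T[:3,:3]@np.linalg.inv(K)@np.array([*uv,1.]);o=T[:3,3];return (o+d*(z-o[2])/d[2]).round(4)
im,d,C=wload('w14')
save('w14d',cv2.resize(im[135:185,240:400],None,fx=5,fy=5,interpolation=cv2.INTER_CUBIC))
print('tip',tz((336,172.3),.0407),'far face edge',tz((265.5,145),.0527),tz((377.5,145),.0527))
print('flange far edge corners',tz((250,157),.0136),tz((391,157),.0136))
```

```text
tip [ 0.0083 -0.0379  0.0407] far face edge [-0.0327 -0.0514  0.0527] [ 0.0329 -0.0515  0.0527]
flange far edge corners [-0.0335 -0.0515  0.0136] [ 0.0325 -0.0516  0.0136]
```

View pics/w14d.png

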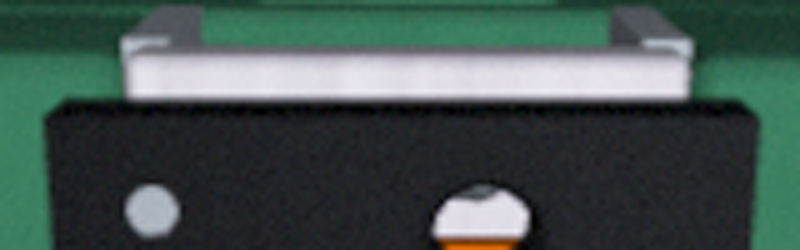

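Dowel and hole agree to within about 1 mm: the face edges say +0.6 mm in tool x and about 0 in y. Small correction, then a slow descent watching force.

servo_tool(
  commands=[
    {"tx": 0.02,"ty": 0,"tz": 0.2,"rx": 0,"ry": 0,"rz": 0,"grip": 0},
    {"tx": 0,"ty": 0,"tz": 0.2,"rx": 0,"ry": 0,"rz": 0,"grip": 0},
    {"tx": 0,"ty": 0,"tz": 0.15,"rx": 0,"ry": 0,"rz": 0,"grip": 0},
    {"tx": 0,"ty": 0,"tz": 0,"rx": 0,"ry": 0,"rz": 0,"grip": 0},
    {"tx": 0,"ty": 0,"tz": 0,"rx": 0,"ry": 0,"rz": 0,"grip": 0},
  ],
)

```text
clock: 16.65
position: [0.5969, 0.0, 0.1201]
ee_rot: [0.0, 0.993, -0.12, 0.001]
force: [0.3, -0.8, -2.8]
gripper_width: 0.0491
```

Run:
```python
from h import *
s,im,d=wshot('w15'); print(s['force'],s['moment']); plan(pose(s),target([.5960,.0005,.1076],-.24),1)
save('w15c',cv2.resize(im[135:245,240:400],None,fx=5,fy=5,interpolation=cv2.INTER_CUBIC))
```

```text
16.65 [0.5969 0.     0.1201] [ 0.001 -0.008  0.011  0.006 -0.     0.001] [-0.122  0.511 -0.143  0.915 -0.     1.689]
[ 0.32010326 -0.841995   -2.75376044] [-0.03067256 -0.02638068  0.02437139]
1 rows t [-0.032 -0.008  0.415] r [ 0.002 -0.018 -0.005]
```

View pics/w15c.png

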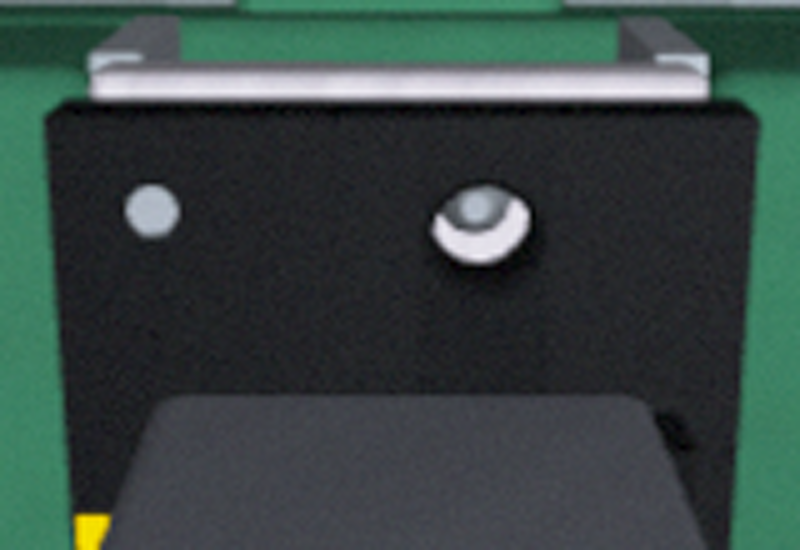

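Run:
```python
from h import *
c=viewer.calibration('wrist');print(np.array(c['T_tool_cam']).round(5).tolist(),c['fx'],c['cx'],c['cy']);T=np.array(c['T_tool_cam']);K=np.array([[c['fx'],0,c['cx']],[0,c['fy'],c['cy']],[0,0,1.]])
def tz(uv,z):
    d=T[:3,:3]@np.linalg.inv(K)@np.array([*uv,1.]);o=T[:3,3];return (o+d*(z-o[2])/d[2]).round(4)
print('tip',tz((335,175.5),.0241),'hole',tz((337,181.5),.0136))
f=lambda x,y:(240+x/5-.4,135+y/5-.4)
print('face',tz(f(90,68),.1201-.084),tz(f(711,68),.1201-.084),'flange',tz(f(46,110),.0136),tz(f(758,110),.0136), 'botfl',tz(f(70,100),.0236),tz(f(735,100),.0236))
```

```text
[[1.0, 0.00114, -0.001, -0.00055], [-0.00078, 0.95191, 0.30638, -0.07882], [0.0013, -0.30638, 0.95191, -0.13331], [0.0, 0.0, 0.0, 1.0]] 316.46939716523957 319.9748127225682 197.75053290498465
tip [ 0.0069 -0.0401  0.0241] hole [ 0.0075 -0.0397  0.0136]
face [-0.0342 -0.0521  0.0361] [ 0.0323 -0.0522  0.0361] flange [-0.034  -0.0517  0.0136] [ 0.0326 -0.0518  0.0136] botfl [-0.0339 -0.0509  0.0236] [ 0.0325 -0.051   0.0236]
```

Tip-to-hole offset is now (-0.6, -0.4) mm, within the clearance. Trim and enter.

servo_tool(
  commands=[
    {"tx": -0.015,"ty": -0.01,"tz": 0.05,"rx": 0,"ry": -0.02,"rz": 0,"grip": 0},
    {"tx": 0,"ty": 0,"tz": 0.07,"rx": 0,"ry": 0,"rz": 0,"grip": 0},
    {"tx": 0,"ty": 0,"tz": 0.07,"rx": 0,"ry": 0,"rz": 0,"grip": 0},
    {"tx": 0,"ty": 0,"tz": 0,"rx": 0,"ry": 0,"rz": 0,"grip": 0},
    {"tx": 0,"ty": 0,"tz": 0,"rx": 0,"ry": 0,"rz": 0,"grip": 0},
  ],
)

```text
clock: 17.12
position: [0.5967, 0.0004, 0.1146]
ee_rot: [0.0, 0.993, -0.12, 0.0]
force: [-0.0, -1.0, -2.3]
gripper_width: 0.0495
```

Run:
```python
from h import *
s,im,d=wshot('w16'); print(s['force'],s['moment'],pose(s)[:3,2])
save('w16c',cv2.resize(im[135:245,240:400],None,fx=5,fy=5,interpolation=cv2.INTER_CUBIC))
```

```text
17.1167 [5.967e-01 4.000e-04 1.146e-01] [-0.001 -0.004  0.004  0.004  0.     0.001] [-0.122  0.517 -0.149  0.905 -0.     1.689]
[-0.01791637 -0.97396662 -2.25203363] [ 0.0262184  -0.01025046 -0.04223561] [ 4.01592362e-04 -1.99024100e-04 -9.99999900e-01]
```

View pics/w16c.png

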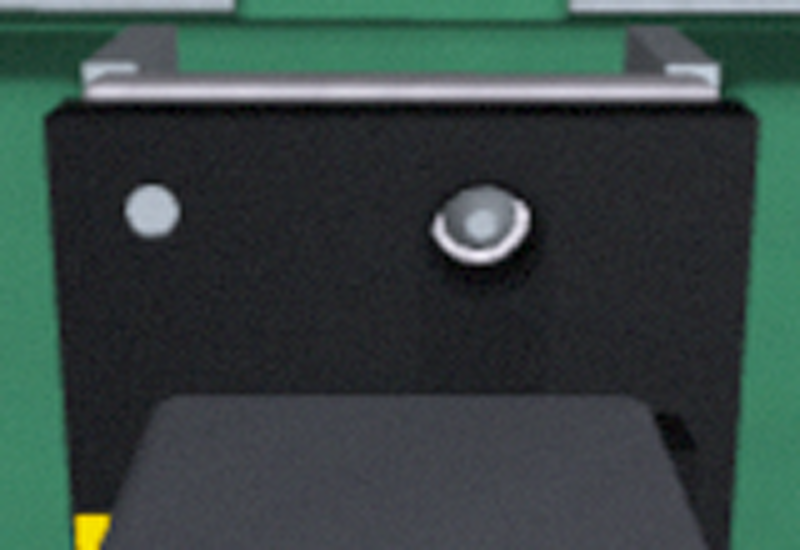

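The dowel sits centrally in the hole with no side force. Pressing on gently.

servo_tool(
  commands=[
    {"tx": 0,"ty": 0,"tz": 0.05,"rx": 0,"ry": 0,"rz": 0,"grip": 0},
    {"tx": 0,"ty": 0,"tz": 0.05,"rx": 0,"ry": 0,"rz": 0,"grip": 0},
    {"tx": 0,"ty": 0,"tz": 0.05,"rx": 0,"ry": 0,"rz": 0,"grip": 0},
    {"tx": 0,"ty": 0,"tz": 0,"rx": 0,"ry": 0,"rz": 0,"grip": 0},
    {"tx": 0,"ty": 0,"tz": 0,"rx": 0,"ry": 0,"rz": 0,"grip": 0},
  ],
)

```text
clock: 17.58
position: [0.5971, 0.0004, 0.1106]
ee_rot: [0.0, 0.993, -0.12, 0.001]
force: [-0.5, 0.5, 1.0]
gripper_width: 0.0496
```

servo_tool(
  commands=[
    {"tx": 0,"ty": 0,"tz": 0.04,"rx": 0,"ry": 0,"rz": 0,"grip": 0},
    {"tx": 0,"ty": 0,"tz": 0.04,"rx": 0,"ry": 0,"rz": 0,"grip": 0},
    {"tx": 0,"ty": 0,"tz": 0,"rx": 0,"ry": 0,"rz": 0,"grip": 0},
  ],
)

```text
clock: 17.83
position: [0.5971, 0.0004, 0.1081]
ee_rot: [0.0, 0.993, -0.12, 0.001]
force: [-1.6, 0.0, 6.8]
gripper_width: 0.0494
```

servo_tool(
  commands=[
    {"tx": 0,"ty": 0,"tz": 0.02,"rx": 0,"ry": 0,"rz": 0,"grip": 0},
    {"tx": 0,"ty": 0,"tz": 0,"rx": 0,"ry": 0,"rz": 0,"grip": 0},
    {"tx": 0,"ty": 0,"tz": 0,"rx": 0,"ry": 0,"rz": 0,"grip": 0},
  ],
)

```text
clock: 18.08
position: [0.5971, 0.0004, 0.1078]
ee_rot: [0.0, 0.993, -0.12, 0.001]
force: [-2.0, 0.4, 6.1]
gripper_width: 0.0493
```

servo_tool(
  commands=[
    {"tx": 0,"ty": 0,"tz": 0.02,"rx": 0,"ry": 0,"rz": 0,"grip": 0},
    {"tx": 0,"ty": 0,"tz": 0,"rx": 0,"ry": 0,"rz": 0,"grip": 0},
    {"tx": 0,"ty": 0,"tz": 0,"rx": 0,"ry": 0,"rz": 0,"grip": 0},
  ],
)

```text
clock: 18.33
position: [0.5971, 0.0004, 0.1076]
ee_rot: [0.0, 0.993, -0.12, 0.001]
force: [-2.2, -0.4, 11.0]
gripper_width: 0.049
```

servo_tool(
  commands=[
    {"tx": 0,"ty": 0,"tz": 0.02,"rx": 0,"ry": 0,"rz": 0,"grip": 0},
    {"tx": 0,"ty": 0,"tz": 0,"rx": 0,"ry": 0,"rz": 0,"grip": 0},
    {"tx": 0,"ty": 0,"tz": 0,"rx": 0,"ry": 0,"rz": 0,"grip": 0},
  ],
)

```text
clock: 18.58
position: [0.5971, 0.0004, 0.1076]
ee_rot: [0.0, 0.993, -0.12, 0.001]
force: [-5.3, -0.5, 16.9]
gripper_width: 0.0493
```

Run:
```python
from h import *
s,im,d=wshot('w17'); print(s['force'],s['moment'],pose(s)[:3,2])
save('w17c',cv2.resize(im[125:245,240:400],None,fx=5,fy=5,interpolation=cv2.INTER_CUBIC))
im,_=viewer.grab_frame('scene'); save('scene17',im);save('scene17c',cv2.resize(im[160:280,250:370],None,fx=5,fy=5,interpolation=cv2.INTER_CUBIC))
im,_=viewer.grab_frame('top'); save('top17',im)
print(observe()['force'])
```

```text
18.5833 [5.971e-01 4.000e-04 1.076e-01] [-0.001  0.    -0.002 -0.001  0.001 -0.001] [-0.122  0.523 -0.159  0.887 -0.     1.689]
[-5.25104579 -0.46022632 16.89733018] [0.21435667 1.50926233 0.03828169] [ 1.92902694e-03 -3.92066440e-04 -9.99998063e-01]
[-6.249591   -0.15215347 16.99608109]
```

View pics/w17c.png

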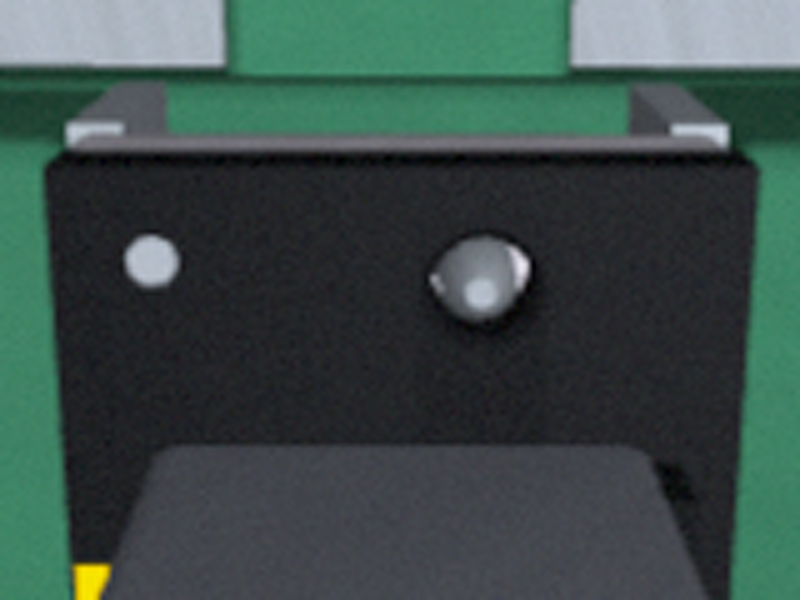

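View pics/scene17c.png

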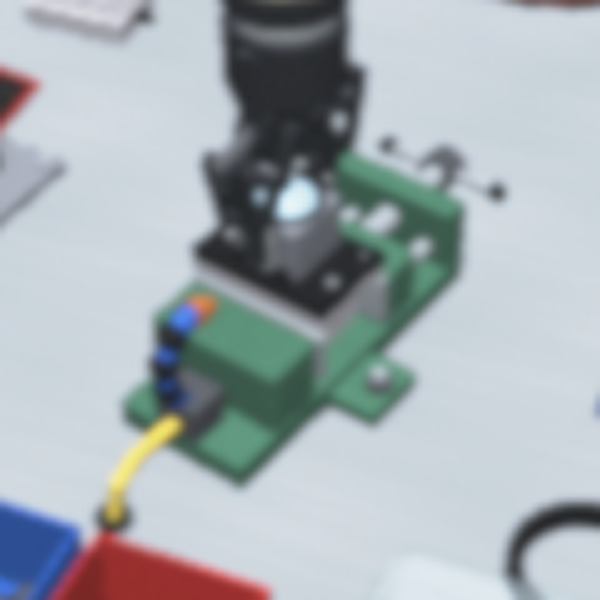

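View pics/top17.png

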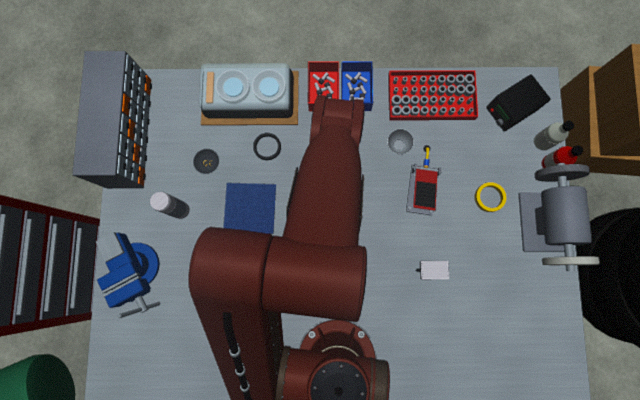

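Flanges flush, dowel through, 17 N push, treadle up, and the bystanders I can see are in place. There's a small side load (-5 N in x) and a 2 mrad tilt; I'll relieve those a little.

Run:
```python
from h import *
s=observe(); plan(pose(s),target(s['position'],-.24),1)
```

```text
1 rows t [-0.  0. -0.] r [-0.001 -0.025 -0.004]
```

servo_tool(
  commands=[
    {"tx": -0.015,"ty": 0,"tz": 0,"rx": 0,"ry": 0,"rz": 0,"grip": 0},
    {"tx": 0,"ty": 0,"tz": 0,"rx": 0,"ry": 0,"rz": 0,"grip": 0},
    {"tx": 0,"ty": 0,"tz": 0,"rx": 0,"ry": 0,"rz": 0,"grip": 0},
  ],
)

```text
clock: 18.98
position: [0.5971, 0.0004, 0.1077]
ee_rot: [0.0, 0.993, -0.12, 0.001]
force: [-3.2, -0.2, 15.7]
gripper_width: 0.0491
```

Run:
```python
from h import *
s=observe(); print(s['clock'],s['force'],s['moment'],s['position'],pose(s)[:3,2])
```

```text
18.9833 [-3.17341202 -0.21793337 15.72855888] [0.14320515 1.12327133 0.01459878] [5.97067279e-01 4.02738691e-04 1.07659538e-01] [ 2.73799174e-03 -5.46343041e-04 -9.99996102e-01]
```

servo_tool(
  commands=[
    {"tx": 0,"ty": 0,"tz": 0,"rx": 0,"ry": -0.03,"rz": 0,"grip": 0},
    {"tx": 0,"ty": 0,"tz": 0.005,"rx": 0,"ry": 0,"rz": 0,"grip": 0},
    {"tx": 0,"ty": 0,"tz": 0,"rx": 0,"ry": 0,"rz": 0,"grip": 0},
  ],
)

```text
clock: 19.23
position: [0.5971, 0.0004, 0.1076]
ee_rot: [0.0, 0.993, -0.12, 0.0]
force: [-4.2, 0.5, 16.7]
gripper_width: 0.0488
```

Run:
```python
from h import *
s=observe(); print(s['clock'],s['force'],s['moment'],s['position'],pose(s)[:3,2])
```

```text
19.2333 [-4.21283601  0.4860733  16.67369826] [0.04351705 0.92474542 0.06003725] [5.97077022e-01 4.04924346e-04 1.07606863e-01] [ 4.58732542e-04 -6.48107362e-05 -9.99999893e-01]
```

Tilt is down to 0.5 mrad. Last look before handing in.

servo_tool(
  commands=[
    {"tx": 0,"ty": 0,"tz": 0,"rx": 0,"ry": 0,"rz": 0,"grip": 0},
    {"tx": 0,"ty": 0,"tz": 0,"rx": 0,"ry": 0,"rz": 0,"grip": 0},
    {"tx": 0,"ty": 0,"tz": 0,"rx": 0,"ry": 0,"rz": 0,"grip": 0},
    {"tx": 0,"ty": 0,"tz": 0,"rx": 0,"ry": 0,"rz": 0,"grip": 0},
  ],
)

```text
clock: 19.57
position: [0.5971, 0.0004, 0.1076]
ee_rot: [-0.0, 0.993, -0.12, 0.0]
force: [-4.3, -0.4, 16.3]
gripper_width: 0.0491
```

Run:
```python
from h import *
s,im,d=wshot('w18'); a=cv2.resize(im[120:280,220:420],None,fx=2,fy=2,interpolation=cv2.INTER_CUBIC)
im,_=viewer.grab_frame('scene'); save('fin',np.vstack([cv2.resize(a,(640,400))[:200*1],im])[:600])
```

```text
19.5667 [5.971e-01 4.000e-04 1.076e-01] [-0.    -0.    -0.    -0.     0.001  0.001] [-0.122  0.524 -0.157  0.889  0.     1.689]
```

View pics/fin.png

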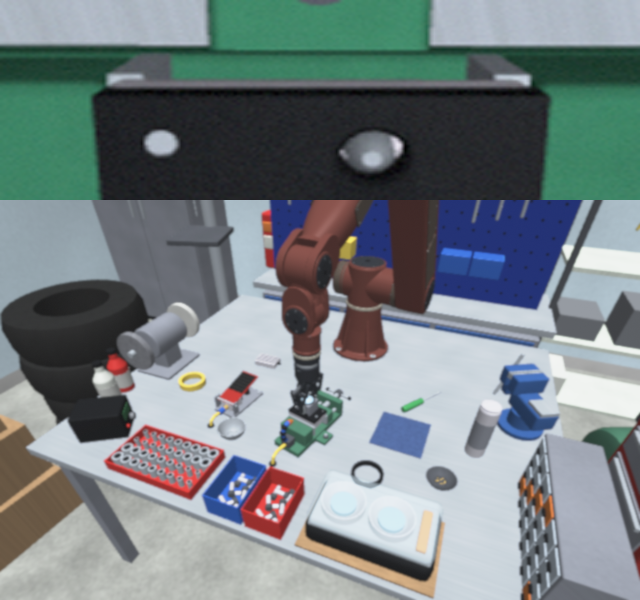

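The flanges are flush with the dowel standing in its hole, the push is steady, and every bystander is where it was. Handing in.

```bash
python3 -c "
from rig import job_done
print(job_done())"
```

```text
the job is handed in; nothing more can be done
None
```

The job is handed in: the dust is blown off, and the lens half is fitted on the clamped half, still gripped and held pressed together.

- **Air treadle:** I pressed it to its stop at about 16 N and held it for about 1.4 s. The depth picture showed the pad level at 51 to 52 mm. After release it was back up, about 80 mm at its front.
- **Fit:** I gripped the lens half by the barrel across x, off the glass, and lowered it with the yellow marks on the same side. The left dowel went into its hole without side force.
- **Press:** The upward force rose with the gasket and then jumped with no further travel at a tool height of 107.6 mm, 0.2 mm below the flush height I expected.
- **Last check, at 19.6 s:** The push was steady at about 16 N, the grip width 49 mm, and the tool tilt 0.5 mrad at the last reading. The pictures showed the flanges together and the bystanders where they were.

- **Side force:** A force of about -4 N along x remained. I moved the tool slightly to relieve it, but that only partly helped.
- **Camera readings:** They disagreed by 0.5 to 1 mm, and the wrist calibration shifted by about 1 mm between calls. Both are within the hole clearance.
- **Right dowel:** It was hidden from the wrist camera, so I judged it only from the flush flange and the scene view.

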